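# Pack rock samples and stack the tote over them

## Task

Lift the empty teal tote out of the blue crate it is nested in and stand it on the black mat, then pack every rock sample on the bench (slabs and cores) upright on the floor of the crate. Then turn the tote half a turn from how it was nested, so that its orange end is over the crate's plain end and it stacks on the crate's rim instead of nesting on the rocks, and after that stand every screw-lid jar upright inside the stacked tote. Leave the other things on the bench where they are.

Things in the scene. Friction and masses are not known exactly. Their poses are not given: they have to be found in the camera images.
- crate: Lower stack-nest crate, blue with one orange short end, loose, 0.9 kg. Outside 128 (x) x 232 (y) x 80 high, inside 116 x 220, floor 6 thick. Origin: centre of its underside; y along its length to the orange end, z up. Each long wall has two slots 32 wide, open at the rim, down to 12 above the underside, at y = +88 and -52.
- crate_orange (a point): Middle of the crate's orange end wall, 116 from the crate's centre along its +y, 40 above its underside; axes as the crate. All the samples present (at most five, 200 mm of width in total) fit side by side in one row along the crate's length, their 62 mm across it.
- tote_handle (a point): Centre of the black carrying bar that bridges the middle of the teal tote (0.4 kg, balanced about it), 92 above the tote's underside. Axes as the tote: x along the bar, y along the tote's length to its orange end, z up. Bar 106 long (x), 16 thick (y), 24 high, open under it.
- tote_base (a point): Centre of the tote's underside. Tote body 106 (x) x 206 (y) outside, 98 x 198 inside, floor 5 thick, rim 60 high. Four ribs stick out 17 from its long walls (140 wide over them), each 22 wide, at y = +88 and -52, from 8 above the underside to the rim.
- tote_orange (a point): 103 from the bar's centre along the tote's +y, at bar height, above its orange end. Orange ends together: ribs drop into the crate's slots, tote nests on the crate's floor (underside 6 above the crate's; so it starts). Turned half a turn: ribs rest on the crate's rim, underside 72 above the crate's, its lowest 8 inside the crate's mouth with 5 play all round.
- mat: Black rubber mat with yellow edges fixed to the bench, 250 (x) x 160 (y) x 3 thick, the place to stand the tote for a while (the tote's length along the mat's x fits best). Origin at the centre of its underside.
- slab1_center (a point): Sawn rock slab, brick red, 62 (x) x 36 (y) x 42 high; point at its centre; z up. About 250 g. May be absent.
- slab2_center (a point): Sawn rock slab, pale marble, 62 (x) x 40 (y) x 42 high; point at its centre; z up. About 280 g. May be absent.
- slab3_center (a point): Sawn rock slab, dark green, 62 (x) x 44 (y) x 42 high; point at its centre; z up. About 310 g. May be absent.
- core1_center (a point): Round rock core, brownish with a pale band, diameter 40, 42 high, standing upright; point at its centre, z up. About 140 g. May be absent.
- core2_center (a point): Round rock core, grey with a brass-coloured band, diameter 40, 42 high, standing upright; point at its centre, z up. About 140 g. May be absent.
- jar1_center (a point): Closed white jar with a red screw lid, 92 high, body diameter 52, lid diameter 54 and 24 high; point at its centre, 46 above its underside; z up. About 300 g. One fits on each side of the tote's bar; standing in the tote it rises 37 above the tote's rim. May be absent.
- jar2_center (a point): Closed white jar with a yellow screw lid, 92 high, body diameter 52, lid diameter 54 and 24 high; point at its centre, 46 above its underside; z up. About 300 g. One fits on each side of the tote's bar; standing in the tote it rises 37 above the tote's rim. May be absent.
- beaker: Bystander: steel cup, diameter 64, 75 high; origin under its centre.
- brush: Bystander: brush lying near the robot.
- wrench: Bystander: wrench lying near the robot.
- dresser: Bystander: brick-coloured dressing stone, 120 x 30 x 25; origin under its centre.
Not all that is in view belongs to the job. Leave any purple look-alike of the part that bears jar2_center alone.

How it is judged (in metres and radians):
On the way, in this order (a step that is already met when the one before it is completed fails the run):
1. the tote is out of the crate and stands upright, released, on the mat (bar within 60 mm of above the mat's centre) (horizontal distance between tote_handle and mat below 0.06 m and height (world z) of tote_handle below 0.102 m and angle between tote_handle's own z axis and vertical below 0.08 rad and contact force between the fingers and tote below 0.2 N), for 0.2 s.
2. every sample stands upright on the crate's floor (x of slab1_center in the frame of crate between -0.058 and 0.058 m and y of slab1_center in the frame of crate between -0.11 and 0.11 m and z of slab1_center in the frame of crate between 0.02 and 0.036 m and angle between each of slab1_center, slab2_center, slab3_center, core1_center, core2_center's own z axis and vertical below 0.15 rad and x of slab2_center in the frame of crate between -0.058 and 0.058 m and y of slab2_center in the frame of crate between -0.11 and 0.11 m and z of slab2_center in the frame of crate between 0.02 and 0.036 m and x of slab3_center in the frame of crate between -0.058 and 0.058 m and y of slab3_center in the frame of crate between -0.11 and 0.11 m and z of slab3_center in the frame of crate between 0.02 and 0.036 m and x of core1_center in the frame of crate between -0.058 and 0.058 m and y of core1_center in the frame of crate between -0.11 and 0.11 m and z of core1_center in the frame of crate between 0.02 and 0.036 m and x of core2_center in the frame of crate between -0.058 and 0.058 m and y of core2_center in the frame of crate between -0.11 and 0.11 m and z of core2_center in the frame of crate between 0.02 and 0.036 m), for 0.2 s.
3. the tote is stacked on the crate's rim, orange ends opposite, and released (z of tote_handle in the frame of crate between 0.158 and 0.171 m and x of tote_handle in the frame of crate between -0.01 and 0.01 m and y of tote_handle in the frame of crate between -0.01 and 0.01 m and y of tote_orange in the frame of crate below -0.08 m and angle between the z axis of tote_handle and the z axis of crate, either way round below 0.06 rad and angle between crate's own z axis and vertical below 0.06 rad and contact force between the fingers and tote below 0.2 N), for 0.2 s.
4. every jar stands upright in the tote (x of jar1_center in the frame of tote_handle between -0.05 and 0.05 m and y of jar1_center in the frame of tote_handle between -0.1 and 0.1 m and z of jar1_center in the frame of tote_handle between -0.048 and -0.03 m and angle between each of jar1_center, jar2_center's own z axis and vertical below 0.15 rad and x of jar2_center in the frame of tote_handle between -0.05 and 0.05 m and y of jar2_center in the frame of tote_handle between -0.1 and 0.1 m and z of jar2_center in the frame of tote_handle between -0.048 and -0.03 m), for 0.2 s.
At the end, for the whole second after the job is handed in: Samples stand upright (0.15 rad) on the crate's floor; the tote rests on the crate's rim, orange ends opposite, bar 158 to 171 mm above the crate's underside, centred to 10 mm, level to 0.06 rad; jars stand upright (0.15 rad) on the tote's floor; all at rest (all of step 2 and all of step 4 and z of tote_handle in the frame of crate between 0.158 and 0.171 m and x of tote_handle in the frame of crate between -0.01 and 0.01 m and y of tote_handle in the frame of crate between -0.01 and 0.01 m and y of tote_orange in the frame of crate below -0.08 m and angle between the z axis of tote_handle and the z axis of crate, either way round below 0.06 rad and angle between crate's own z axis and vertical below 0.06 rad and linear speed of each of tote, crate below 0.02 m/s); the robot touches nothing.
It fails at once if another thing on the bench is pushed more than 60 mm (distance of any of beaker, brush, wrench, dresser from where it was at the start of the episode above 0.06 m).
Of slab1, slab2, slab3, core1, core2 only 3 to 5 are there at a start; the rules pass over those that are not, and their reading is None.
Of jar1, jar2 only 1 to 2 are there at a start; the rules pass over those that are not, and their reading is None.
At some moment in a run one of slab2, slab3 may be knocked a few centimetres aside while the robot is not near it.
It also fails if it takes over 210 s, if anything falls off the work surface, if the arm or the gripper's body presses on something with over 40 N, if the wrist force passes 120 N, or if a joint passes its speed limit or range.

## Robot

A 6-joint arm with a two-finger parallel gripper is mounted at the origin on the work surface. World frame = base frame: x ahead of the robot, y to its left, z up, the work surface at z = 0. Lengths are in mm, angles in rad, forces in N, time in s.
With the tool pointing down it reaches from about 300 to 775 mm from the base axis. Payload 14.6 kg.
Tool frame: the origin (TCP) lies between the finger pads; the fingertips stand 19 mm ahead of it and the grasp point (between the pads) is the TCP; z points along the fingers, y is the line along which they close (so a half turn about z gives the same grasp; the last joint's range is limited). The gripper opens to 94 mm and grips with 3 to 60 N. Pads are 16 mm wide; open, the fingers measure 119 mm over their backs; the gripper's body (75 mm by 177 mm) begins 78 mm behind the grasp point.
Start: joints at [-1.217, 0.3, 1.521, -0, 1.321, -0.067], TCP at [224.662, -502.012, 224.446] pointing down, gripper open.
Joint ranges: [-3.03, 3.03], [-0.79, 2.21], [0.23, 2.52], [-1.04, 4.18], [0, 3.07], [-2.55, 2.55]. Speed limits (rad/s): [2.22, 2.22, 2.57, 3.14, 3.14, 3.14].

## Interface

Orientations are given as [roll, pitch, yaw] about the fixed x, y, z axes, in that order (R = Rz(yaw) Ry(pitch) Rx(roll)).
In Python, from cell import monitor, imaging, job, find_in, trace gives the robot as it stands. The module is installed in compiled form; this text tells all that it offers.
- The arm moves only by the tool arm_command, never from a script. Its argument "steps" is a list of rows, each a list of 5 numbers: the opening, from 0 (shut) to 1 (fully open), then the shift along the tool's x, y, z in mm, then the turn about the tool's z in degrees. In form: [[gripper, dx, dy, dz, turn], ...]. A call has 1 to 20 rows; each row is the pose to reach, as a shift and turn from the pose commanded when the call began, along the tool's axes at that moment; what a row does not reach only later rows make up. A row lasts 1/8 s, in which the tool goes at most 62.5 mm and 10.7 degrees, less where a joint would pass 70% of its speed; a pose out of reach is approached as far as the arm can. A call with a gripper value outside its range is refused whole. The fingers move at their own pace and stop on an object; "force" is the grip in N (left out, the last holds). Time passes only in rows, so rows that repeat a pose let the fingers close. It gives the time, the measured TCP pose, the force, the opening and the grip force at its end, in the units of the state.
- monitor.read_state(): the state, without advancing time (a new reading comes with each control period).
- imaging.camera(name): name is "scene" or "top"; returns a dict with "img" (384x512x3 uint8, red, green, blue), "mtx" (3x3 intrinsics, pixels), "view" (4x4, takes a point from world to camera coordinates). Camera axes: x right, y down, z forward; pixel columns grow to the right and rows downward; lengths in mm; the calibration is good to about 2 mm. A picture is of the moment at which its call begins. There is no depth.
- job.sign_off(): hands the job in; it is judged then, once.
Trained networks look in a picture, given as the dict that the camera call returned (one of the last four; its "shot" number tells which), for a name from the list of things; names that differ only in an ending like _2 or _b are one class to them, and where a whole thing is asked for, a point or a joint stands for the part that bears it (a point fixed in the world has none). Each returns a list of dicts, best first, with "p" (0 to 1); they miss things now and then, are a little off and sometimes report something else, mostly with a low value. They report only what shows in the picture. A call takes as long as a camera call. They do not tell look-alikes from the thing itself.
- find_in(picture, target): "rect" ([centre column, centre row, width, height] in pixels, round what is visible of it).
- trace(picture, target): "region" (384x512 bool, what is visible of it) and "rect" ([centre column, centre row, width, height] in pixels, round what is visible of it).
The state is a dict: "clock": time; "joints": joint angles; "qd": joint speeds; "effort": joint torques, N m; "eef_pos": TCP position; "eef_rot": TCP orientation; "wrist_force": force on the tool from outside, world axes, zero at the start; "moment": the same for the moment, N m; "finger_gap": finger opening in mm; "finger_force": force on a finger pad.
Only numpy, scipy, OpenCV 4.12 (cv2) and the standard library are available. Lean on these libraries where they do the work, as an engineer would, in place of code of your own. Each camera call takes 0.05 s, during which the arm holds its last target. There are 200 camera calls.

## Working session

There is one attempt and no reset: what is moved stays moved. The work goes in short steps, Python scripts to look and compute and a tool call to move; the robot and the scene stay as the last step left them, time stands still between calls to the robot, and variables do not carry over. Pictures are saved under pics/ and viewed, at most 14 in all, crops included, and the job is handed in when it is done.

Besides the shell and the picture viewer there is one more tool, called by a JSON object that holds its "fn" and its "kwargs", one argument or row to a line. arm_command: Moves the arm, as the interface text tells. Its arguments: {"type":"object","properties":{"steps":{"type":"array","items":{"type":"array","items":{"type":"number"}}},"force":{"type":"number"}},"required":["steps"]}

```bash
mkdir -p pics; ls; cat > h.py <<'E'
import numpy as np, cv2
from cell import monitor, imaging, job, find_in, trace
def proj(c,P):
    P=np.atleast_2d(np.asarray(P,float)); V=np.array(c["view"])
    q=(V[:3,:3]@P.T).T+V[:3,3]; q=(np.array(c["mtx"])@q.T).T
    return q[:,:2]/q[:,2:]
def back(c,uv,z):
    V=np.array(c["view"]);R=V[:3,:3];o=-R.T@V[:3,3]
    d=R.T@np.linalg.inv(np.array(c["mtx"]))@np.array([uv[0],uv[1],1.])
    return o+d*(z-o[2])/d[2]
def save(c,n,crop=None,s=1.5):
    im=c["img"][:,:,::-1]
    if crop: im=im[crop[1]:crop[3],crop[0]:crop[2]]
    cv2.imwrite("pics/"+n,cv2.resize(im,None,fx=s,fy=s,interpolation=cv2.INTER_CUBIC))
E
python3 - <<'E'
from h import *
for n in("top","scene"):
    c=imaging.camera(n); save(c,n+"0.png")
    print(n,np.round(c["mtx"],1).tolist(),np.round(c["view"],3).tolist())
    for t in["crate","crate_orange","tote_handle","tote_base","tote_orange","mat","slab1_center","slab2_center","slab3_center","core1_center","core2_center","jar1_center","jar2_center","beaker","brush","wrench","dresser"]:
        print(t,[(round(d["p"],2),np.round(d["rect"]).astype(int).tolist()) for d in find_in(c,t)[:3]])
print(monitor.read_state())
E
```

```text
pics
top [[463.1, 0.0, 260.8], [0.0, 463.1, 196.9], [0.0, 0.0, 1.0]] [[0.013, -1.0, -0.002, -77.496], [-0.996, -0.012, -0.087, 513.995], [0.087, 0.003, -0.996, 1395.303], [0.0, 0.0, 0.0, 1.0]]
crate [(0.56, [219, 171, 85, 62])]
crate_orange [(0.71, [217, 168, 87, 65])]
tote_handle [(0.56, [220, 174, 76, 63]), (0.24, [366, 258, 39, 57])]
tote_base [(0.82, [218, 170, 74, 60])]
tote_orange [(0.7, [306, 224, 15, 21]), (0.68, [217, 173, 74, 61]), (0.56, [219, 170, 91, 65])]
mat [(0.84, [115, 210, 61, 85])]
slab1_center []
slab2_center [(0.55, [346, 186, 18, 24])]
slab3_center [(0.8, [305, 224, 12, 18])]
core1_center [(0.71, [305, 188, 15, 14])]
core2_center [(0.7, [306, 187, 14, 12]), (0.47, [303, 150, 13, 18])]
jar1_center [(0.68, [143, 156, 27, 23])]
jar2_center [(0.94, [381, 210, 20, 22]), (0.94, [412, 243, 30, 18]), (0.72, [390, 169, 26, 20])]
beaker [(0.85, [349, 141, 24, 28])]
brush [(0.7, [365, 255, 38, 58]), (0.55, [303, 152, 11, 22])]
wrench [(0.61, [162, 252, 54, 31])]
dresser [(0.81, [269, 240, 10, 40])]
scene [[429.3, 0.0, 250.8], [0.0, 429.3, 197.3], [0.0, 0.0, 1.0]] [[0.832,
[... 928 characters left out ...]
65, [213, 213, 36, 23])]
{'clock': 1.8, 'joints': array([-1.21660116e+00,  2.99876531e-01,  1.52100777e+00, -2.98228658e-05,
        1.32070185e+00, -6.65987694e-02]), 'qd': array([-0.0013919 ,  0.00037645, -0.00094538,  0.00118329,  0.00193454,
        0.00086803]), 'effort': array([-2.26966154e-05, -5.31658494e+01, -3.52914584e+01,  7.08462484e-02,
        2.13059736e-02, -4.49921095e-05]), 'eef_pos': array([ 224.65338744, -502.01163668,  224.45516886]), 'eef_rot': array([3.14158809e+00, 2.92634586e-05, 4.20801319e-01]), 'wrist_force': array([-0.35599029,  0.75436499,  1.19724266]), 'moment': array([0.04360949, 0.01007039, 0.02256849]), 'finger_force': 0.0, 'finger_gap': 94.27322663711995}
```

View pics/top0.png

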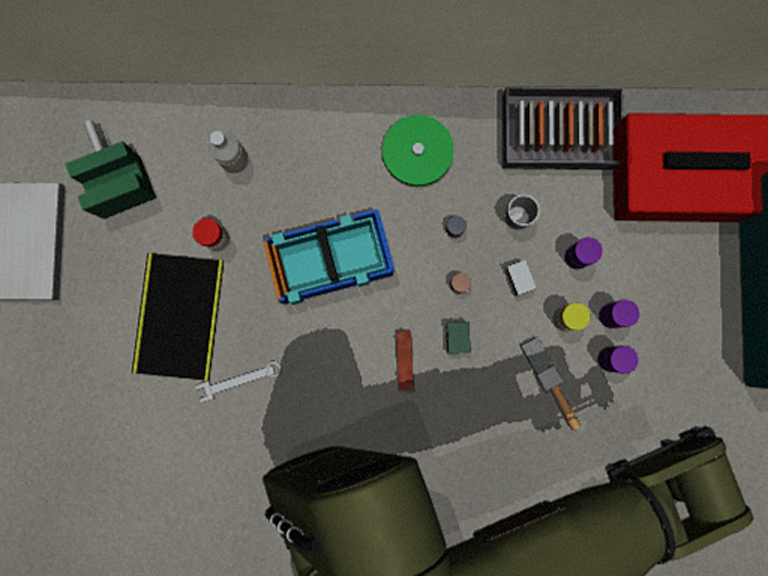

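View pics/scene0.png

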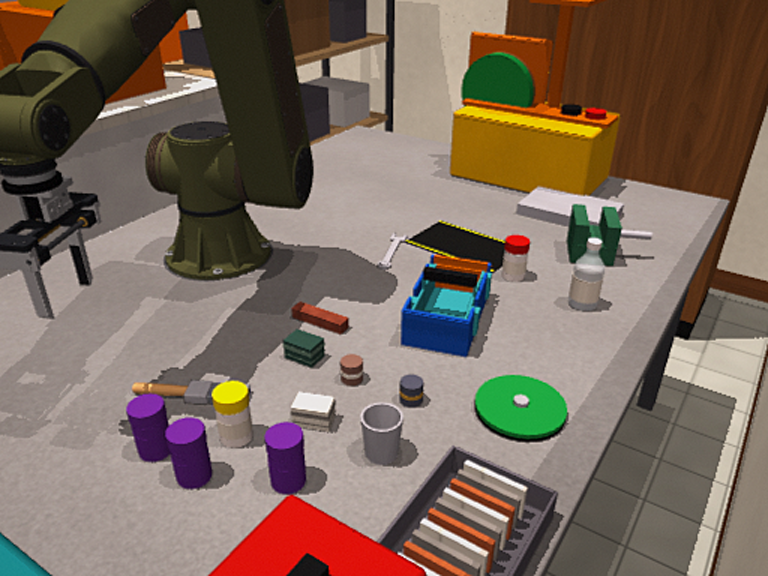

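The two pictures show the following (pixels as in the native 512x384 top image).
- **Tote and crate:** teal tote in the blue crate at about (219,170), orange end at the left, around column 181.
- **Mat:** (117,210).
- **Samples:** marble slab2 (346,186), green slab3 (305,224), core1 (306,188), core2 (303,150). slab1 is absent; the brick-coloured bar at (269,240) is the dresser.
- **Jars:** jar1 red (138,154), jar2 yellow (383,211). The purple look-alikes are at (390,168), (413,210) and (413,240).
- **Other possible confusions:** the wheel, vise, bottle (152,101) and rack are all distractors.

Next I fit models to silhouettes in both cameras.

```bash
cat >> h.py <<'E'
from scipy.optimize import minimize
def box(cx,cy,cz,w,l,h): return [(cx+i*w/2,cy+j*l/2,cz+k*h/2) for i in(-1,1) for j in(-1,1) for k in(-1,1)]
def cyl(d,z0,z1): return [(d/2*np.cos(a),d/2*np.sin(a),z) for a in np.linspace(0,6.283,33) for z in(z0,z1)]
RIB=[box(0,y,40,140,22,52) for y in(88,-52)]
TOTE=[box(0,0,30,106,206,60),box(0,0,92,106,16,24)]+[box(0,y,34,140,22,52) for y in(88,-52)]
CRATE=[box(0,0,40,128,232,80)]
def lift(ps,z): return [[(a,b,c+z) for a,b,c in p] for p in ps]
M={"crate":CRATE+lift(TOTE,6),"crateonly":CRATE,"totemat":lift(TOTE,3),"mat":[box(0,0,1.5,250,160,3)],
 "slab2":[box(0,0,21,62,40,42)],"slab3":[box(0,0,21,62,44,42)],"core":[cyl(40,0,42)],"lid":[cyl(54,68,92)]}
def T(p,x,y,yaw,z=0):
    p=np.array(p,float);c,s=np.cos(yaw),np.sin(yaw)
    return np.c_[x+c*p[:,0]-s*p[:,1],y+s*p[:,0]+c*p[:,1],p[:,2]+z]
def sil(c,parts,x,y,yaw,z=0,S=4):
    m=np.zeros((384*S,512*S),np.uint8)
    for p in parts:
        q=cv2.convexHull(((proj(c,T(p,x,y,yaw,z))+.5)*S*16-8).astype(np.int32))
        cv2.fillConvexPoly(m,q,1,shift=4)
    return m.astype(bool)
def fit(views,parts,g,z=0,rot=True):
    big=[(c,np.kron(m,np.ones((4,4),bool))) for c,m in views]
    def f(v):
        s=0
        for c,m in big:
            k=sil(c,parts,v[0],v[1],v[2]/50 if rot else g[2],z); s+=(k&m).sum()/max(1,(k|m).sum())
        return -s/len(big)
    best=None
    for a in ([0,.5,1.,1.5,2.,2.5] if rot=="all" else [g[2]]):
        r=minimize(f,[g[0],g[1],a*50],method="Nelder-Mead",options=dict(initial_simplex=[[g[0],g[1],a*50],[g[0]+15,g[1],a*50],[g[0],g[1]+15,a*50],[g[0],g[1],a*50+10]],xatol=.1,fatol=1e-4))
        if best is None or r.fun<best.fun: best=r
    v=best.x; return round(v[0],1),round(v[1],1),round(v[2]/50,3),round(-best.fun,3)
def color(c,lo,hi,near,R):
    m=cv2.inRange(cv2.cvtColor(c["img"],cv2.COLOR_RGB2HSV),np.array(lo),np.array(hi))>0
    yy,xx=np.mgrid[:384,:512]; return m&(np.hypot(xx-near[0],yy-near[1])<R)
def tr(c,name,near,R):
    for d in trace(c,name):
        if np.hypot(d["rect"][0]-near[0],d["rect"][1]-near[1])<R: return d["region"]
def plan(x,y,z,yaw):
    "tool shift/turn from the present pose to world pose (tool down)"
    s=monitor.read_state();p=s["eef_pos"];w=s["eef_rot"][2];a,b=x-p[0],y-p[1]
    yaw=min([yaw+k*np.pi for k in range(-3,4)],key=lambda v:abs(np.arctan2(y,x)+np.pi/2-v)) if yaw is not None else w
    print("clock",round(s["clock"],1),"d",np.round([np.cos(w)*a+np.sin(w)*b,np.sin(w)*a-np.cos(w)*b,p[2]-z,-np.degrees(yaw-w)],1),"yaw",round(yaw,3))
E
cat > m0.py <<'E'
from h import *
ct=imaging.camera("top");cs=imaging.camera("scene")
def rep(n,views,parts,g,rot=True):
    v=[(c,m) for c,m in views if m is not None]
    print(n,[int(m.sum()) for c,m in v],[fit([w],parts,g,rot=rot) for w in v],"BOTH",fit(v,parts,g,rot=rot))
for n,nm,pt,ps,part,rot in [("mat","mat",(117,210),(305,164),"mat",True),
  ("slab2","slab2_center",(346,186),(209,274),"slab2","all"),("slab3","slab3_center",(305,224),(203,233),"slab3","all"),
  ("core1","core1_center",(306,188),(235,247),"core",False),("core2","core2_center",(303,150),(275,260),"core",False)]:
    g=[*back(ct,pt,20)[:2],0]
    rep(n,[(ct,tr(ct,nm,pt,10)),(cs,tr(cs,nm,ps,12))],M[part],g,rot)
b=color(ct,(95,110,40),(125,255,255),(219,170),52)|color(ct,(3,130,80),(18,255,255),(190,175),40)|color(ct,(80,80,40),(95,255,255),(219,170),50)
b=cv2.morphologyEx(b.astype(np.uint8),cv2.MORPH_CLOSE,np.ones((7,7)))>0
cn,_=cv2.findContours(b.astype(np.uint8),cv2.RETR_EXTERNAL,cv2.CHAIN_APPROX_NONE);k=max(cn,key=cv2.contourArea)
m=np.zeros((384,512),np.uint8);cv2.fillPoly(m,[k],1)
g=[*back(ct,(219,170),60)[:2],0.2]
mt=tr(ct,"crate",(219,170),10);ms=tr(cs,"crate",(297,204),10)
rep("crate",[(ct,m>0)]+[(ct,mt),(cs,ms)],M["crate"],g)
rep("jar1",[(ct,color(ct,(172,120,50),(180,255,255),(138,154),20)|color(ct,(0,120,50),(6,255,255),(138,154),20)),(cs,color(cs,(172,120,50),(180,255,255),(344,163),16)|color(cs,(0,120,50),(6,255,255),(344,163),16))],M["lid"],[*back(ct,(138,154),90)[:2],0],False)
rep("jar2",[(ct,color(ct,(22,120,50),(35,255,255),(383,211),20)),(cs,color(cs,(22,120,50),(35,255,255),(154,265),20))],M["lid"],[*back(ct,(383,211),90)[:2],0],False)
save(ct,"crop_tote.png",(80,130,280,270),4)
E
python3 m0.py
```

```text
mat [1099] [(np.float64(467.4), np.float64(372.1), np.float64(-0.01), np.float64(0.784))] BOTH (np.float64(467.4), np.float64(372.1), np.float64(-0.01), np.float64(0.784))
slab2 [315, 602] [(np.float64(555.8), np.float64(-332.2), np.float64(0.374), np.float64(0.926)), (np.float64(556.5), np.float64(-334.2), np.float64(0.523), np.float64(0.891))] BOTH (np.float64(555.8), np.float64(-332.6), np.float64(0.4), np.float64(0.899))
slab3 [313, 523] [(np.float64(433.4), np.float64(-205.3), np.float64(0.011), np.float64(0.936)), (np.float64(432.0), np.float64(-208.2), np.float64(0.058), np.float64(0.932))] BOTH (np.float64(432.3), np.float64(-206.5), np.float64(0.078), np.float64(0.92))
core1 [131, 269] [(np.float64(541.0), np.float64(-210.2), np.float64(0.122), np.float64(0.808)), (np.float64(543.4), np.float64(-209.8), np.float64(0.101), np.float64(0.873))] BOTH (np.float64(542.5), np.float64(-209.5), np.float64(0.062), np.float64(0.838))
core2 [163, 335] [(np.float64(660.7), np.float64(-200.7), np.float64(0.085), np.float64(0.922)), (np.float64(660.6), np.float64(-203.7), np.float64(0.035)
[... 253 characters left out ...]
64(0.279), np.float64(0.209)), (np.float64(591.9), np.float64(51.0), np.float64(0.278), np.float64(0.541))] BOTH (np.float64(590.5), np.float64(53.8), np.float64(0.277), np.float64(0.572))
jar1 [278, 191] [(np.float64(631.7), np.float64(294.3), np.float64(-0.012), np.float64(0.889)), (np.float64(632.9), np.float64(292.0), np.float64(0.052), np.float64(0.903))] BOTH (np.float64(632.0), np.float64(294.0), np.float64(0.063), np.float64(0.886))
jar2 [275, 457] [(np.float64(473.6), np.float64(-429.9), np.float64(0.101), np.float64(0.877)), (np.float64(473.8), np.float64(-428.6), np.float64(0.135), np.float64(0.92))] BOTH (np.float64(474.4), np.float64(-429.3), np.float64(0.04), np.float64(0.896))
```

```bash
python3 - <<'E'
from h import *
c=imaging.camera("top")
P=np.array([back(c,q,3)[:2] for q in [(98,168.7),(148,174),(138.7,254),(89.3,248)]])
print(np.round(P),P.mean(0).round(), [np.hypot(*(P[i]-P[i-1])).round() for i in range(4)], np.arctan2(*(P[0]-P[3])[::-1]))
for n,q in [("purpleA",(390,168)),("B",(413,210)),("C",(413,240)),("beaker",(349,141))]: print(n,back(c,q,60)[:2].round())
plan(590.3,54.2,200,.277); plan(590.3,54.2,98,.277)
E
```

```text
[[599. 438.]
 [584. 281.]
 [336. 302.]
 [352. 454.]] [468. 369.] [np.float64(247.0), np.float64(157.0), np.float64(249.0), np.float64(153.0)] -0.06560220474244835
purpleA [ 603. -457.]
B [ 478. -524.]
C [ 389. -522.]
beaker [ 684. -335.]
clock 2.5 d [ 560.9 -358.3   24.4    8.2] yaw 0.277
clock 2.5 d [ 560.9 -358.3  126.4    8.2] yaw 0.277
```

View pics/crop_tote.png

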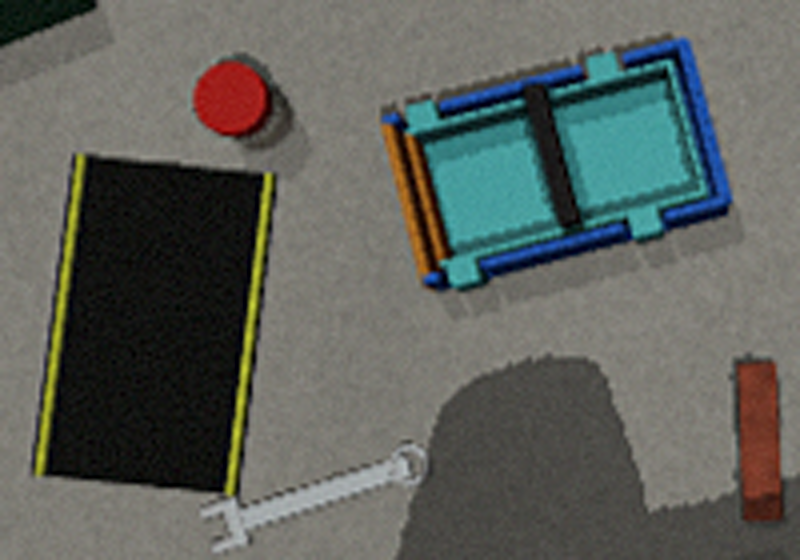

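The crop confirms it: orange ends are together at the left, and the tote bar is at about crop (552,155), native (218,169). Red jar1 is clear of the mat. I'll reach above the bar first.

{"fn": "arm_command", "kwargs": {
  "steps": [
    [1,561,-358,24,8.2],
    [1,561,-358,24,8.2],
    [1,561,-358,24,8.2],
    [1,561,-358,24,8.2],
    [1,561,-358,24,8.2],
    [1,561,-358,24,8.2],
    [1,561,-358,24,8.2],
    [1,561,-358,24,8.2],
    [1,561,-358,24,8.2],
    [1,561,-358,24,8.2],
    [1,561,-358,24,8.2],
    [1,561,-358,24,8.2],
    [1,561,-358,24,8.2],
    [1,561,-358,24,8.2],
    [1,561,-358,24,8.2],
    [1,561,-358,24,8.2],
    [1,561,-358,24,8.2],
    [1,561,-358,24,8.2]
  ]
}}

```text
clock: 4.8
eef_pos: [590.5, 53.9, 200.4]
eef_rot: [-3.142, 0.0, 0.278]
wrist_force: [-0.1, -1.1, -1.0]
finger_gap: 94.0
finger_force: 0.0
```

{"fn": "arm_command", "kwargs": {
  "steps": [
    [1,0,0,40,0],
    [1,0,0,75,0],
    [1,0,0,95,0],
    [1,0,0,102,0],
    [1,0,0,102,0],
    [0,0,0,102,0],
    [0,0,0,102,0],
    [0,0,0,102,0],
    [0,0,0,102,0],
    [0,0,0,102,0],
    [0,0,0,102,0],
    [0,0,0,102,0],
    [0,0,0,102,0]
  ],
  "force": 35
}}

```text
clock: 6.42
eef_pos: [590.4, 54.1, 98.4]
eef_rot: [-3.141, 0.0, 0.278]
wrist_force: [-0.6, 1.6, 0.9]
finger_gap: 17.3
finger_force: 1.2
```

{"fn": "arm_command", "kwargs": {
  "steps": [
    [0,0,0,0,0],
    [0,0,0,0,0],
    [0,0,0,-20,0],
    [0,0,0,-50,0],
    [0,0,0,-90,0],
    [0,0,0,-130,0],
    [0,0,0,-130,0]
  ]
}}

```text
clock: 7.3
eef_pos: [591.3, 53.8, 230.8]
eef_rot: [3.14, -0.004, 0.278]
wrist_force: [0.2, -0.6, -4.1]
finger_gap: 15.8
finger_force: 35.0
```

{"fn": "arm_command", "kwargs": {
  "steps": [
    [0,-3,-30,0,-6],
    [0,-6,-65,0,-14],
    [0,-9,-100,0,-22],
    [0,-12,-135,0,-30],
    [0,-16,-170,0,-38],
    [0,-19,-205,0,-46],
    [0,-22,-240,0,-54],
    [0,-25,-275,0,-60],
    [0,-28,-305,0,-65],
    [0,-31,-336,0,-69.5],
    [0,-31,-336,0,-69.5],
    [0,-31,-336,0,-69.5]
  ]
}}

```text
clock: 8.8
eef_pos: [468.5, 367.9, 226.9]
eef_rot: [-3.14, 0.002, 1.49]
wrist_force: [-0.6, 0.3, -3.5]
finger_gap: 15.8
finger_force: 35.0
```

{"fn": "arm_command", "kwargs": {
  "steps": [
    [0,0,0,40,0],
    [0,0,0,80,0],
    [0,0,0,110,0],
    [0,0,0,122,0],
    [0,0,0,128,0],
    [0,0,0,132,0],
    [0,0,0,132,0],
    [0,0,0,132,0]
  ]
}}

```text
clock: 9.8
eef_pos: [468.8, 368.7, 97.1]
eef_rot: [3.141, -0.001, 1.491]
wrist_force: [0.1, 0.3, -3.5]
finger_gap: 15.7
finger_force: 35.0
```

{"fn": "arm_command", "kwargs": {
  "steps": [
    [0.35,0,0,0,0],
    [0.5,0,0,0,0],
    [0.5,0,0,0,0],
    [0.5,0,0,0,0],
    [0.5,0,0,0,0],
    [0.5,0,0,0,0],
    [0.5,0,0,-60,0],
    [0.5,0,0,-120,0],
    [0.9,0,0,-160,0],
    [0.9,0,0,-160,0]
  ]
}}

```text
clock: 11.05
eef_pos: [469.3, 369.1, 259.8]
eef_rot: [3.137, -0.004, 1.491]
wrist_force: [-0.2, -1.0, -0.3]
finger_gap: 63.5
finger_force: 0.0
```

```bash
python3 - <<'E'
from h import *
s=monitor.read_state();print(s["eef_pos"])
plan(660.4,-201.5,200,.5);plan(660.4,-201.5,130,0.2)
E
```

```text
[469.26177439 369.06190084 259.78318349]
clock 11.1 d [-553.4  236.2   59.8   56.8] yaw 0.5
clock 11.1 d [-553.4  236.2  129.8   74. ] yaw 0.2
```

```bash
python3 - <<'E'
from h import *
ct=imaging.camera("top");cs=imaging.camera("scene")
b=color(ct,(95,110,40),(125,255,255),(219,170),52)|color(ct,(3,130,80),(18,255,255),(190,175),40)
cn,_=cv2.findContours(b.astype(np.uint8),cv2.RETR_EXTERNAL,cv2.CHAIN_APPROX_NONE);k=max(cn,key=cv2.contourArea)
m=np.zeros((384,512),np.uint8);cv2.fillPoly(m,[cv2.convexHull(k)],1)
print("crate",fit([(ct,m>0)],M["crateonly"],[590,54,.277]))
save(ct,"top1.png")
plan(660.4,-201.5,110,1.848)
E
```

```text
crate (np.float64(590.6), np.float64(53.7), np.float64(0.276), np.float64(0.959))
clock 11.2 d [-552.7  237.   145.7  -20.5] yaw 1.848
```

View pics/top1.png

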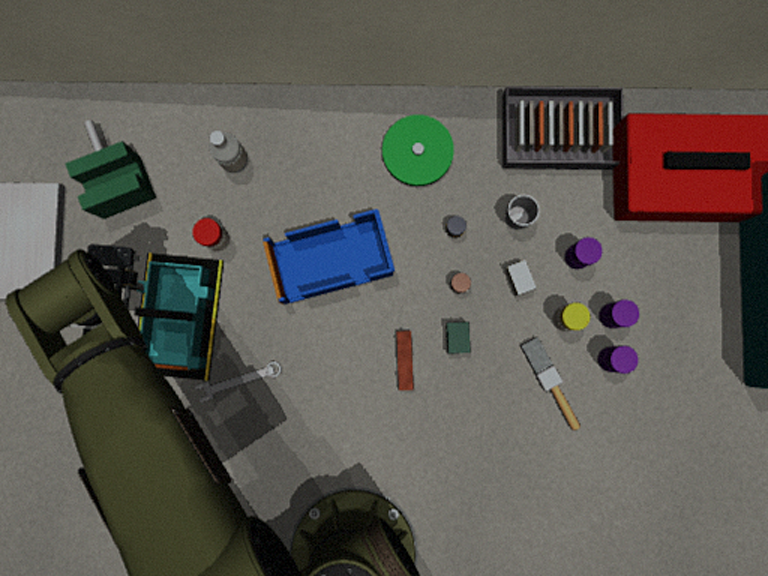

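The picture shows the tote standing on the mat at about (120,210) native, with its orange end towards the robot. The crate is unmoved. Core2 is next.

{"fn": "arm_command", "kwargs": {
  "steps": [
    [0.75,-553,237,60,-20.5],
    [0.75,-553,237,60,-20.5],
    [0.75,-553,237,60,-20.5],
    [0.75,-553,237,60,-20.5],
    [0.75,-553,237,60,-20.5],
    [0.75,-553,237,60,-20.5],
    [0.75,-553,237,60,-20.5],
    [0.75,-553,237,60,-20.5],
    [0.75,-553,237,60,-20.5],
    [0.75,-553,237,60,-20.5],
    [0.75,-553,237,60,-20.5],
    [0.75,-553,237,60,-20.5],
    [0.75,-553,237,60,-20.5],
    [0.75,-553,237,60,-20.5],
    [0.75,-553,237,130,-20.5],
    [0.75,-553,237,130,-20.5]
  ]
}}

```text
clock: 13.15
eef_pos: [658.8, -200.5, 122.6]
eef_rot: [-3.136, -0.004, 1.849]
wrist_force: [-0.2, -0.8, 0.8]
finger_gap: 70.6
finger_force: 0.0
```

```bash
python3 - <<'E'
from h import *
plan(660.4,-201.8,25,1.848)
# crate slots along y at tool z
a=.277
for y in(-82,-27,27,82): print(y,np.round([590.5-np.sin(a)*y,54+np.cos(a)*y],1))
E
```

```text
clock 13.2 d [-1.7  1.1 97.6  0.1] yaw 1.848
-82 [612.9 -24.9]
-27 [597.9  28. ]
27 [583.1  80. ]
82 [568.1 132.9]
```

{"fn": "arm_command", "kwargs": {
  "steps": [
    [0.75,0,0,30,0],
    [0.75,0,0,65,0],
    [0.75,0,0,90,0],
    [0.75,0,0,100,0],
    [0.75,0,0,100,0],
    [0.75,0,0,100,0],
    [0,0,0,100,0],
    [0,0,0,100,0],
    [0,0,0,100,0],
    [0,0,0,100,0],
    [0,0,0,100,0],
    [0,0,0,100,0],
    [0,0,0,100,0]
  ],
  "force": 20
}}

```text
clock: 14.78
eef_pos: [660.6, -201.7, 26.6]
eef_rot: [3.141, 0.0, 1.848]
wrist_force: [-0.1, 0.2, 2.3]
finger_gap: 39.7
finger_force: 20.0
```

{"fn": "arm_command", "kwargs": {
  "steps": [
    [0,0,0,-40,0],
    [0,0,0,-80,0],
    [0,0,0,-120,0],
    [0,60,1,-120,0],
    [0,120,2,-120,0],
    [0,160,2.5,-120,0],
    [0,183,2.5,-120,0],
    [0,183,2.5,-120,0],
    [0,183,2.5,-120,0],
    [0,183,2.5,-80,0],
    [0,183,2.5,-40,0],
    [0,183,2.5,-20,0],
    [0,183,2.5,-10,0],
    [0,183,2.5,-6,0],
    [0,183,2.5,-6,0],
    [0,183,2.5,-6,0]
  ]
}}

```text
clock: 16.77
eef_pos: [613.2, -25.0, 33.4]
eef_rot: [3.14, 0.001, 1.849]
wrist_force: [0.1, 0.6, -1.3]
finger_gap: 39.5
finger_force: 20.0
```

{"fn": "arm_command", "kwargs": {
  "steps": [
    [0.65,0,0,0,0],
    [0.65,0,0,0,0],
    [0.65,0,0,0,0],
    [0.65,0,0,0,0],
    [0.65,0,0,0,0],
    [0.65,0,0,-40,0],
    [0.65,0,0,-80,0],
    [0.65,0,0,-120,0],
    [0.65,0,0,-120,0]
  ]
}}

```text
clock: 17.9
eef_pos: [614.0, -25.1, 155.7]
eef_rot: [3.136, 0.002, 1.849]
wrist_force: [0.5, 0.2, 0.3]
finger_gap: 61.2
finger_force: 0.0
```

```bash
python3 - <<'E'
from h import *
plan(542,-209.8,26,1.848)
E
```

```text
clock 17.9 d [-157.9 -119.9  129.7    0. ] yaw 1.848
```

{"fn": "arm_command", "kwargs": {
  "steps": [
    [0.7,-55,-42,0,0],
    [0.7,-105,-80,0,0],
    [0.7,-140,-105,0,0],
    [0.7,-158,-119,0,0],
    [0.7,-158,-119,20,0],
    [0.7,-158,-119,60,0],
    [0.7,-158,-119,100,0],
    [0.7,-158,-119,120,0],
    [0.7,-158,-119,126,0],
    [0.7,-158,-119,126,0],
    [0.7,-158,-119,126,0],
    [0,-158,-119,126,0],
    [0,-158,-119,126,0],
    [0,-158,-119,126,0],
    [0,-158,-119,126,0],
    [0,-158,-119,126,0],
    [0,-158,-119,126,0],
    [0,-158,-119,126,0]
  ],
  "force": 20
}}

```text
clock: 20.15
eef_pos: [541.8, -209.6, 26.7]
eef_rot: [3.141, 0.0, 1.848]
wrist_force: [-0.1, 0.2, 4.7]
finger_gap: 39.9
finger_force: 20.0
```

{"fn": "arm_command", "kwargs": {
  "steps": [
    [0,0,0,-40,0],
    [0,0,0,-80,0],
    [0,0,0,-120,0],
    [0,50,30,-120,0],
    [0,100,60,-120,0],
    [0,150,90,-120,0],
    [0,190,110,-120,0],
    [0,213,119,-120,0],
    [0,213,119,-120,0],
    [0,213,119,-120,0],
    [0,213,119,-80,0],
    [0,213,119,-40,0],
    [0,213,119,-20,0],
    [0,213,119,-10,0],
    [0,213,119,-6,0],
    [0,213,119,-6,0],
    [0,213,119,-6,0]
  ]
}}

```text
clock: 22.28
eef_pos: [598.1, 27.9, 33.3]
eef_rot: [3.14, 0.0, 1.849]
wrist_force: [0.1, -0.4, -1.2]
finger_gap: 39.8
finger_force: 20.0
```

{"fn": "arm_command", "kwargs": {
  "steps": [
    [0.65,0,0,0,0],
    [0.65,0,0,0,0],
    [0.65,0,0,0,0],
    [0.65,0,0,0,0],
    [0.65,0,0,0,0],
    [0.65,0,0,-40,0],
    [0.65,0,0,-80,0],
    [0.65,0,0,-120,0],
    [0.65,0,0,-120,0],
    [0.65,0,0,-120,0]
  ]
}}

```text
clock: 23.52
eef_pos: [597.3, 27.9, 151.5]
eef_rot: [-3.14, -0.0, 1.848]
wrist_force: [-0.7, -1.0, -0.3]
finger_gap: 61.4
finger_force: 0.0
```

```bash
cat > slabs.py <<'E'
from h import *
ct=imaging.camera("top");cs=imaging.camera("scene")
for n,nm in [("slab2","slab2_center"),("slab3","slab3_center")]:
    for c in(ct,cs):
        for d in trace(c,nm)[:3]:
            g=[*back(c,d["rect"][:2],20)[:2],0]
            if d["rect"][2]<45: print(n,round(d["p"],2),np.round(d["rect"]),fit([(c,d["region"])],M[n],g,rot="all"))
print(np.round(monitor.read_state()["eef_pos"],1))
save(ct,"slabs.png",(270,120,430,270),4)
E
python3 slabs.py
```

```text
slab2 0.86 [346. 186.  19.  21.] (np.float64(555.5), np.float64(-332.1), np.float64(0.414), np.float64(0.889))
slab2 0.24 [381. 210.  19.  18.] (np.float64(477.8), np.float64(-435.6), np.float64(1.978), np.float64(0.826))
slab2 0.66 [208. 279.  30.  26.] (np.float64(557.4), np.float64(-334.3), np.float64(0.489), np.float64(0.894))
slab3 0.8 [306. 224.  14.  22.] (np.float64(433.5), np.float64(-205.2), np.float64(0.015), np.float64(0.947))
slab3 0.69 [204. 232.  27.  29.] (np.float64(432.5), np.float64(-209.0), np.float64(0.146), np.float64(0.944))
[597.5  27.9 151.7]
```

View pics/slabs.png

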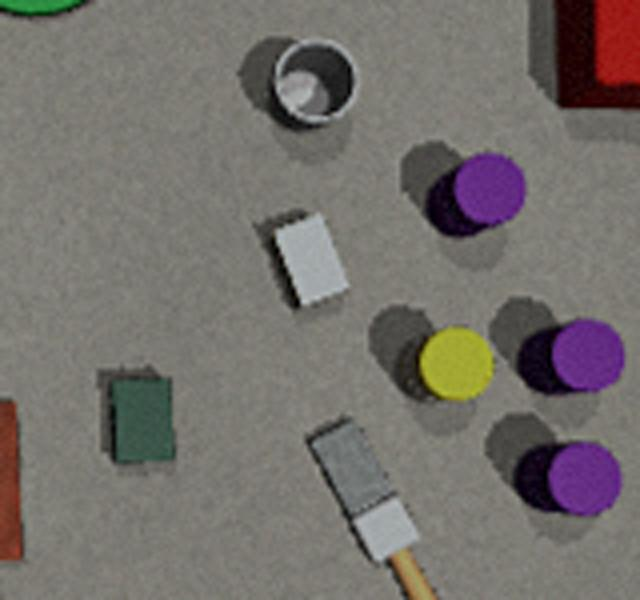

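The crop shows slab2 at crop (311,258) and slab3 at (143,420), both unmoved so far. Slab3 is next.

{"fn": "arm_command", "kwargs": {
  "steps": [
    [0.92,-35,-44,0,3],
    [0.92,-70,-88,0,6],
    [0.92,-105,-132,0,9],
    [0.92,-140,-175,0,12],
    [0.92,-165,-205,0,13.6],
    [0.92,-180,-222.5,0,13.6],
    [0.92,-180,-222.5,20,13.6],
    [0.92,-180,-222.5,60,13.6],
    [0.92,-180,-222.5,100,13.6],
    [0.92,-180,-222.5,120,13.6],
    [0.92,-180,-222.5,126,13.6],
    [0.92,-180,-222.5,126,13.6],
    [0.92,-180,-222.5,126,13.6],
    [0,-180,-222.5,126,13.6],
    [0,-180,-222.5,126,13.6],
    [0,-180,-222.5,126,13.6],
    [0,-180,-222.5,126,13.6],
    [0,-180,-222.5,126,13.6],
    [0,-180,-222.5,126,13.6]
  ],
  "force": 30
}}

```text
clock: 26.2
eef_pos: [433.1, -206.2, 26.6]
eef_rot: [3.142, 0.0, 1.611]
wrist_force: [-1.8, -0.1, 5.1]
finger_gap: 61.9
finger_force: 29.9
```

{"fn": "arm_command", "kwargs": {
  "steps": [
    [0,0,0,-40,0],
    [0,0,0,-80,0],
    [0,0,0,-120,0],
    [0,50,22,-120,0],
    [0,105,46,-120,-2],
    [0,160,71,-120,-5],
    [0,215,95,-120,-8],
    [0,265,118,-120,-11],
    [0,305,136,-120,-13.6],
    [0,333.5,148,-120,-13.6],
    [0,333.5,148,-120,-13.6],
    [0,333.5,148,-120,-13.6],
    [0,333.5,148,-80,-13.6],
    [0,333.5,148,-40,-13.6],
    [0,333.5,148,-20,-13.6],
    [0,333.5,148,-10,-13.6],
    [0,333.5,148,-6,-13.6],
    [0,333.5,148,-6,-13.6],
    [0,333.5,148,-6,-13.6]
  ]
}}

```text
clock: 28.58
eef_pos: [567.9, 133.0, 33.2]
eef_rot: [3.14, 0.0, 1.848]
wrist_force: [0.2, -0.3, -3.3]
finger_gap: 62.1
finger_force: 29.9
```

{"fn": "arm_command", "kwargs": {
  "steps": [
    [0.82,0,0,0,0],
    [0.82,0,0,0,0],
    [0.82,0,0,0,0],
    [0.82,0,0,0,0],
    [0.82,0,0,-40,0],
    [0.82,0,0,-80,0],
    [0.82,0,0,-120,0],
    [0.82,0,0,-120,0]
  ]
}}

```text
clock: 29.58
eef_pos: [568.7, 133.3, 155.6]
eef_rot: [3.136, 0.001, 1.849]
wrist_force: [0.0, -0.5, -0.6]
finger_gap: 76.9
finger_force: 0.0
```

```bash
python3 slabs.py; python3 -c "
from h import *
plan(556,-333,26,.38+1.571)"
```

```text
slab2 0.66 [347. 187.  19.  20.] (np.float64(554.6), np.float64(-331.9), np.float64(0.362), np.float64(0.935))
slab2 0.62 [208. 273.  29.  27.] (np.float64(556.0), np.float64(-334.8), np.float64(0.466), np.float64(0.905))
slab3 0.54 [201. 178.   4.  21.] (np.float64(565.2), np.float64(111.6), np.float64(0.799), np.float64(0.197))
slab3 0.83 [305. 191.  25.  20.] (np.float64(564.0), np.float64(138.2), np.float64(3.438), np.float64(0.913))
[567.1 133.  151.2]
clock 29.9 d [-445.1 -138.4  125.2   -5.9] yaw 1.951
```

{"fn": "arm_command", "kwargs": {
  "steps": [
    [0.92,-55,-17,0,-1],
    [0.92,-110,-34,0,-2],
    [0.92,-165,-52,0,-3],
    [0.92,-220,-69,0,-4],
    [0.92,-275,-86,0,-5],
    [0.92,-330,-103,0,-6],
    [0.92,-385,-121,0,-6],
    [0.92,-425,-133,0,-6],
    [0.92,-445,-139,0,-6],
    [0.92,-445,-139,0,-6],
    [0.92,-445,-139,20,-6],
    [0.92,-445,-139,60,-6],
    [0.92,-445,-139,100,-6],
    [0.92,-445,-139,120,-6],
    [0.92,-445,-139,126,-6],
    [0.92,-445,-139,126,-6],
    [0.92,-445,-139,126,-6]
  ]
}}

```text
clock: 32.0
eef_pos: [556.4, -333.3, 27.9]
eef_rot: [3.14, 0.002, 1.953]
wrist_force: [0.4, -0.0, 0.1]
finger_gap: 86.5
finger_force: 0.0
```

{"fn": "arm_command", "kwargs": {
  "steps": [
    [0,0,0,0,0],
    [0,0,0,0,0],
    [0,0,0,0,0],
    [0,0,0,0,0],
    [0,0,0,0,0],
    [0,0,0,0,0],
    [0,0,0,0,0]
  ]
}}

```text
clock: 32.88
eef_pos: [555.9, -333.1, 26.6]
eef_rot: [3.142, 0.0, 1.953]
wrist_force: [-1.4, 0.7, 4.5]
finger_gap: 61.7
finger_force: 30.0
```

{"fn": "arm_command", "kwargs": {
  "steps": [
    [0,0,0,-40,0],
    [0,0,0,-80,0],
    [0,0,0,-120,0],
    [0,50,24,-120,0],
    [0,105,50,-120,1],
    [0,160,77,-120,2],
    [0,215,103,-120,4],
    [0,270,130,-120,6],
    [0,320,154,-120,6],
    [0,355,170,-120,6],
    [0,373,179,-120,6],
    [0,373,179,-120,6],
    [0,373,179,-120,6],
    [0,373,179,-80,6],
    [0,373,179,-40,6],
    [0,373,179,-20,6],
    [0,373,179,-10,6],
    [0,373,179,-6,6],
    [0,373,179,-6,6],
    [0,373,179,-6,6]
  ]
}}

```text
clock: 35.38
eef_pos: [584.4, 77.5, 36.3]
eef_rot: [3.138, 0.002, 1.847]
wrist_force: [-11.2, -7.8, 34.6]
finger_gap: 62.0
finger_force: 30.0
```

{"fn": "arm_command", "kwargs": {
  "steps": [
    [0.82,0,0,0,0],
    [0.82,0,0,0,0],
    [0.82,0,0,0,0],
    [0.82,0,0,0,0],
    [0.82,0,0,-40,0],
    [0.82,0,0,-80,0],
    [0.82,0,0,-140,0],
    [0.82,-60,0,-160,0],
    [0.82,-120,0,-160,0],
    [0.82,-180,0,-160,0],
    [0.82,-220,0,-160,0],
    [0.82,-220,0,-160,0]
  ]
}}

```text
clock: 36.88
eef_pos: [643.0, -134.4, 191.7]
eef_rot: [-3.141, -0.0, 1.845]
wrist_force: [-0.5, 0.3, -0.3]
finger_gap: 77.2
finger_force: 0.0
```

```bash
cat > ct.py <<'E'
from h import *
import sys
ct=imaging.camera("top")
b=color(ct,(95,110,40),(125,255,255),(219,170),52)|color(ct,(3,130,80),(18,255,255),(190,175),40)
cn,_=cv2.findContours(b.astype(np.uint8),cv2.RETR_EXTERNAL,cv2.CHAIN_APPROX_NONE);k=max(cn,key=cv2.contourArea)
m=np.zeros((384,512),np.uint8);cv2.fillPoly(m,[cv2.convexHull(k)],1)
print("crate",fit([(ct,m>0)],M["crateonly"],[590,54,.277]))
t=color(ct,(78,60,30),(96,255,255),(120,210),45)|color(ct,(3,130,60),(18,255,255),(115,250),25)
k=np.vstack([k for k in cv2.findContours(t.astype(np.uint8),cv2.RETR_EXTERNAL,cv2.CHAIN_APPROX_NONE)[0] if len(k)>8])
m=np.zeros((384,512),np.uint8);cv2.fillPoly(m,[cv2.convexHull(k)],1)
hull=[[p for q in lift(TOTE[:1]+TOTE[2:],3) for p in q]]
print("tote",fit([(ct,m>0)],hull,[468,369,1.49]))
save(ct,"ct.png",(80,120,300,270),3.6)
print(monitor.read_state()["eef_pos"].round(1))
E
python3 ct.py
```

```text
crate (np.float64(589.8), np.float64(58.4), np.float64(0.28), np.float64(0.892))
tote (np.float64(467.2), np.float64(370.4), np.float64(1.481), np.float64(0.966))
[ 642.9 -132.7  191.8]
```

View pics/ct.png

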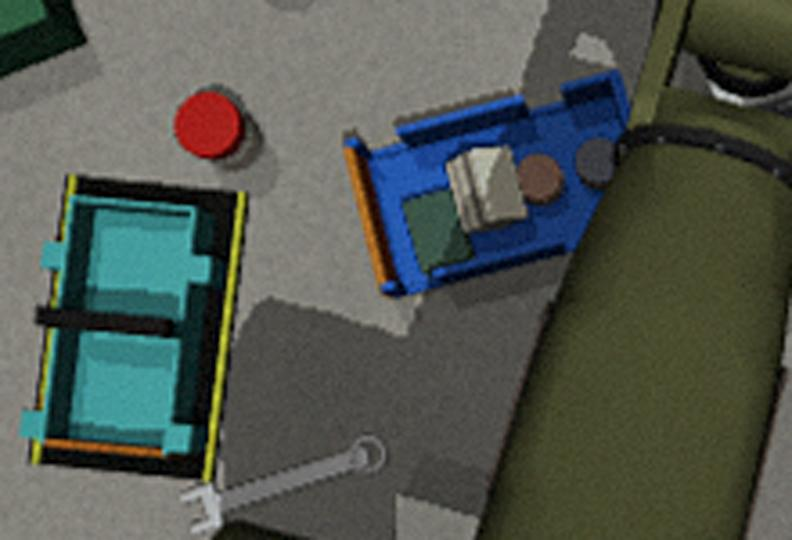

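The crop shows slab2, at crop (488,188), tilted on the edge of slab3, which was knocked towards the middle to (438,232). I need a clear view before mending it.

{"fn": "arm_command", "kwargs": {
  "steps": [
    [0.82,-60,-20,0,0],
    [0.82,-120,-40,0,0],
    [0.82,-180,-60,0,0],
    [0.82,-240,-80,0,0],
    [0.82,-240,-80,0,0]
  ]
}}

```text
clock: 37.55
eef_pos: [630.9, -387.2, 191.4]
eef_rot: [-3.141, -0.001, 1.845]
wrist_force: [-0.1, 1.4, 0.5]
finger_gap: 77.2
finger_force: 0.0
```

```bash
cat > look.py <<'E'
from h import *
import sys
c=imaging.camera("top");s=imaging.camera("scene")
b=color(c,(95,110,40),(125,255,255),(219,170),52)|color(c,(3,130,80),(18,255,255),(190,175),40)
cn,_=cv2.findContours(b.astype(np.uint8),cv2.RETR_EXTERNAL,cv2.CHAIN_APPROX_NONE);k=max(cn,key=cv2.contourArea)
m=np.zeros((384,512),np.uint8);cv2.fillPoly(m,[cv2.convexHull(k)],1)
print("crate",fit([(c,m>0)],M["crateonly"],[590,54,.277]))
a=c["img"][125:215,165:275];b=s["img"][155:245,250:350]
im=np.hstack([cv2.resize(a,None,fx=4,fy=4,interpolation=2),cv2.resize(b,(360,360),interpolation=2)])
cv2.imwrite("pics/"+sys.argv[1],im[:,:,::-1])
E
python3 look.py look1.png
```

```text
crate (np.float64(590.2), np.float64(54.5), np.float64(0.277), np.float64(0.96))
```

View pics/look1.png

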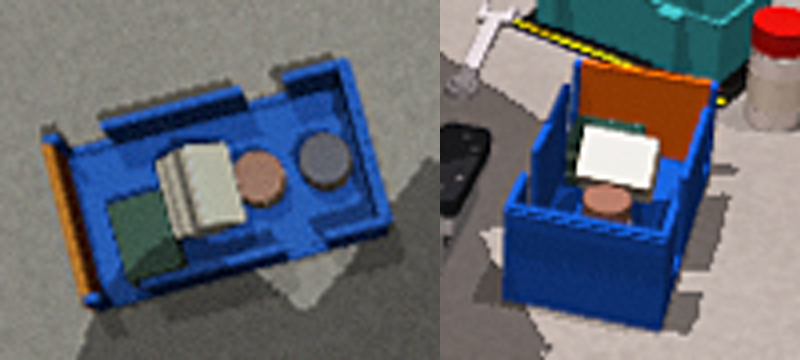

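```bash
python3 - <<'E'
from h import *
c=imaging.camera("top");s=imaging.camera("scene");a=.277;C=np.array([590.3,54.3])
def loc(p):
    d=p[:2]-C;return np.round([np.cos(a)*d[0]+np.sin(a)*d[1],-np.sin(a)*d[0]+np.cos(a)*d[1]],1)
def P(u,v,z): return loc(back(c,(165+(u+.5)/4-.5,125+(v+.5)/4-.5),z))
print("top face corners",P(183,147,58),P(230,142,44),P(246,222,44),P(195,235,58))
print("low left corners",P(157,157,20),P(175,237,20))
for nm in("slab3_center","slab2_center"):
    for k in(c,s):
        for d in trace(k,nm)[:2]: print(nm,round(d["p"],2),np.round(d["rect"]),d["region"].sum())
print("slab3 left corners",P(107,200,48),P(155,192,48),P(125,285,48),P(182,272,48))
# tilted-slab fit on top+scene
m=[(k,max(trace(k,"slab2_center"),key=lambda d:d["p"])["region"]) for k in (c,s)]
B=np.array(box(0,0,0,62,40,42))
def f(v,ret=0):
    x,y,z,t,w=v; t/=40;w/=40
    Q=B@np.array([[1,0,0],[0,np.cos(t),np.sin(t)],[0,-np.sin(t),np.cos(t)]])
    o=0
    for k,mm in m:
        S=sil(k,[[tuple(q) for q in Q+[0,0,z]]],x,y,w); M4=np.kron(mm,np.ones((4,4),bool)); o+=(S&M4).sum()/(S|M4).sum()
    return -o
for t0 in(-16,16,0):
    v0=np.array([584,75,33,t0,11.]);r=minimize(f,v0,method="Nelder-Mead",options=dict(initial_simplex=np.vstack([v0]+[v0+10*np.eye(5)[i] for i in range(5)]),maxiter=300))
    print(np.round(r.x,1),r.x[3]/40,r.x[4]/40,r.fun/2,loc(r.x[:2]))
E
```

```text
top face corners [33.1 18.9] [ 30.1 -15.6] [-32.2 -11.7] [-33.6  27.1]
low left corners [38.  42.7] [-25.8  45. ]
slab3_center 0.66 [202. 185.  15.  23.] 294
slab3_center 0.66 [228. 170.  16.  12.] 149
slab3_center 0.5 [296. 191.  20.  18.] 83
slab2_center 0.63 [213. 174.  22.  21.] 469
slab2_center 0.51 [119. 210.  61.  87.] 1162
slab2_center 0.78 [299. 198.  21.  21.] 345
slab3 left corners [10.9 85.1] [ 7.3 48.6] [-55.   88.1] [-56.7  44.3]
[586.4  70.7  50.1 -26.6  10.4] -0.6648891716072018 0.2604437282152149 -0.8969054786953043 [ 0.8 16.8]
[586.8  70.6  50.   34.6  10. ] 0.864282253790406 0.24959738004577803 -0.9003255331194565 [ 1.1 16.7]
[586.4  70.9  50.7  36.    9.9] 0.9006069019869294 0.2481482606275857 -0.8976115274715333 [ 0.8 17. ]
```

```bash
python3 -c "
from h import *
plan(586.3,70.8,160,1.84);plan(586.3,70.8,51,1.84)"
```

```text
clock 38.0 d [449.7  80.9  32.7   0.5] yaw 1.84
clock 38.0 d [449.7  80.9 141.7   0.5] yaw 1.84
```

{"fn": "arm_command", "kwargs": {
  "steps": [
    [0.82,60,11,0,0],
    [0.82,120,22,0,0],
    [0.82,180,33,0,0],
    [0.82,240,44,0,0],
    [0.82,300,55,0,0],
    [0.82,360,65,0,0],
    [0.82,410,74,0,0],
    [0.82,450,81,0,0],
    [0.82,450,81,10,0],
    [0.82,450,81,40,0],
    [0.82,450,81,80,0],
    [0.82,450,81,110,0],
    [0.82,450,81,130,0],
    [0.82,450,81,140,0],
    [0.82,450,81,140,0],
    [0.82,450,81,140,0]
  ]
}}

```text
clock: 40.05
eef_pos: [586.9, 70.3, 53.3]
eef_rot: [3.14, 0.0, 1.848]
wrist_force: [-0.3, -0.5, -0.7]
finger_gap: 77.2
finger_force: 0.0
```

{"fn": "arm_command", "kwargs": {
  "steps": [
    [0,0,0,0,0],
    [0,0,0,0,0],
    [0,0,0,0,0],
    [0,0,0,0,0],
    [0,0,0,0,0],
    [0,0,0,0,0],
    [0,0,0,-20,0],
    [0,0,0,-60,0],
    [0,0,0,-100,0],
    [0,0,0,-100,0]
  ]
}}

```text
clock: 41.3
eef_pos: [587.2, 70.5, 154.6]
eef_rot: [3.138, 0.001, 1.849]
wrist_force: [-0.1, -0.3, -3.2]
finger_gap: 62.2
finger_force: 29.8
```

{"fn": "arm_command", "kwargs": {
  "steps": [
    [0,-50,-23,0,0],
    [0,-105,-49,0,0],
    [0,-160,-75,0,0],
    [0,-215,-101,0,0],
    [0,-262,-123,0,0],
    [0,-262,-123,30,0],
    [0,-262,-123,60,0],
    [0,-262,-123,60,0],
    [0,-262,-123,60,0]
  ]
}}

```text
clock: 42.42
eef_pos: [540.1, -215.1, 92.7]
eef_rot: [-3.142, -0.0, 1.849]
wrist_force: [0.4, 0.3, -2.5]
finger_gap: 62.2
finger_force: 29.8
```

```bash
python3 - <<'E'
from h import *
s=imaging.camera("scene");p=monitor.read_state()["eef_pos"];u=proj(s,p)[0];print(p.round(1),u.round())
u=u.astype(int);save(s,"held.png",(u[0]-45,u[1]-45,u[0]+45,u[1]+45),6)
E
```

```text
[ 540.3 -215.2   93.2] [231. 224.]
```

View pics/held.png

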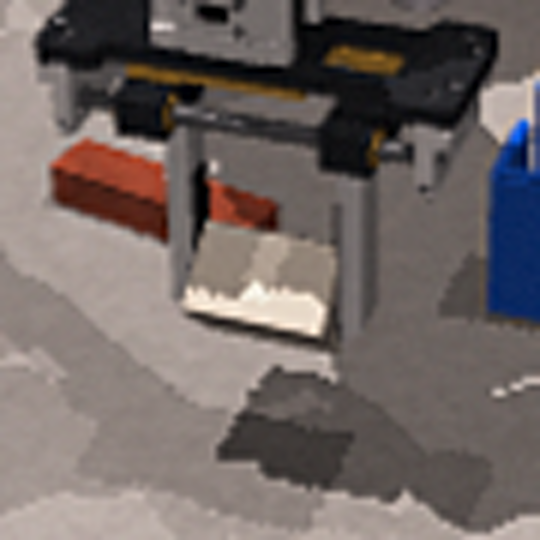

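The picture shows slab2 in the fingers at about (260,285) of the crop, tilted roughly 50° with its +y side up. I'll put its lower edge on the bench and roll it upright with a lighter grip.

{"fn": "arm_command", "kwargs": {
  "steps": [
    [0,0,0,30,0],
    [0,0,0,50,0],
    [0,0,0,58,0],
    [0,0,0,61,0],
    [0,0,0,61,0],
    [0,0,0,61,0]
  ],
  "force": 10
}}

```text
clock: 43.22
eef_pos: [540.3, -215.3, 32.2]
eef_rot: [3.141, 0.001, 1.849]
wrist_force: [-0.2, -0.1, -2.6]
finger_gap: 62.7
finger_force: 9.9
```

{"fn": "arm_command", "kwargs": {
  "steps": [
    [0,0,0,2,0],
    [0,0,0,3,0],
    [0,0,0,4,0],
    [0,0,0,4,0],
    [0,0,0,4,0]
  ]
}}

```text
clock: 43.85
eef_pos: [540.3, -216.0, 29.2]
eef_rot: [3.141, 0.002, 1.848]
wrist_force: [-8.0, -1.6, 14.0]
finger_gap: 61.7
finger_force: 10.0
```

{"fn": "arm_command", "kwargs": {
  "steps": [
    [0,2,0,-1,0],
    [0,4,0,-1,0],
    [0,6,0,-1,0],
    [0,8,0,-1,0],
    [0,11,0,0,0],
    [0,14,0,1,0],
    [0,17,0,2,0],
    [0,20,0,4,0],
    [0,22,0,5,0],
    [0,22,0,5,0]
  ]
}}

```text
clock: 45.1
eef_pos: [534.4, -193.9, 23.0]
eef_rot: [3.14, 0.001, 1.849]
wrist_force: [0.3, -0.3, 4.5]
finger_gap: 62.3
finger_force: 10.0
```

```bash
python3 - <<'E'
from h import *
s=imaging.camera("scene");p=monitor.read_state()["eef_pos"];u=proj(s,p)[0];print(p.round(1),u.round())
u=u.astype(int);save(s,"held2.png",(u[0]-30,u[1]-30,u[0]+30,u[1]+30),6)
E
```

```text
[ 534.4 -193.9   23. ] [235. 241.]
```

View pics/held2.png

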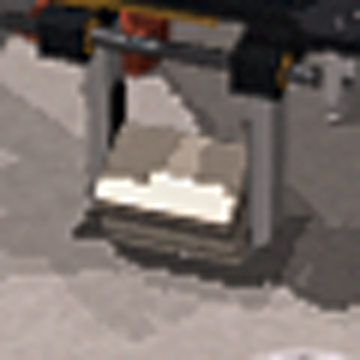

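Slab2 now sits almost flat, with its front face visible at crop (175,235). I'll release it, retreat, and check slab3 in the crate.

{"fn": "arm_command", "kwargs": {
  "steps": [
    [0.9,0,0,0,0],
    [0.9,0,0,0,0],
    [0.9,0,0,0,0],
    [0.9,0,0,0,0],
    [0.9,0,0,-50,0],
    [0.9,0,0,-100,0],
    [0.9,0,0,-140,0],
    [0.9,-60,0,-140,0],
    [0.9,-120,0,-140,0],
    [0.9,-180,0,-140,0],
    [0.9,-180,0,-140,0],
    [0.9,-180,0,-140,0]
  ]
}}

```text
clock: 46.65
eef_pos: [583.1, -366.6, 162.0]
eef_rot: [-3.141, -0.001, 1.848]
wrist_force: [0.1, -0.1, -0.4]
finger_gap: 84.6
finger_force: 0.0
```

```bash
cat >> h.py <<'E'
CA=.277;CC=np.array([590.3,54.3])
def loc(p):
    d=np.array(p[:2])-CC;return np.round([np.cos(CA)*d[0]+np.sin(CA)*d[1],-np.sin(CA)*d[0]+np.cos(CA)*d[1]],1)
E
python3 look.py look2.png; python3 - <<'E'
from h import *
c=imaging.camera("top");s=imaging.camera("scene")
for n in("slab2","slab3"):
    for k in(c,s):
        for d in trace(k,n+"_center")[:2]:
            if d["rect"][2]>45 or d["rect"][2]<10: continue
            z=6 if n=="slab3" else 0
            g=[*back(k,d["rect"][:2],20)[:2],0.3];r=fit([(k,d["region"])],M[n],g,z=z,rot="all");print(n,round(d["p"],2),np.round(d["rect"]),np.round(r,3),loc(r))
plan(586,70,160,1.848)
E
```

```text
crate (np.float64(590.4), np.float64(54.2), np.float64(0.277), np.float64(0.961))
slab2 0.86 [299. 193.  21.  22.] [ 5.336e+02 -1.900e+02  2.960e-01  9.400e-01] [-121.3 -219.5]
slab2 0.84 [239. 242.  20.  26.] [ 539.7   -183.       2.273    0.735] [-113.6 -214.4]
slab3 0.74 [202. 184.  16.  24.] [5.524e+02 1.113e+02 3.080e-01 8.870e-01] [-20.9  65.2]
slab3 0.17 [347. 142.  20.  27.] [ 6.933e+02 -3.339e+02 -7.000e-03  8.450e-01] [  -7.1 -401.6]
slab3 0.74 [295. 194.  22.  22.] [5.530e+02 1.095e+02 3.440e-01 8.980e-01] [-20.8  63.3]
clock 47.0 d [4.192e+02 1.225e+02 2.800e+00 1.000e-01] yaw 1.848
```

View pics/look2.png

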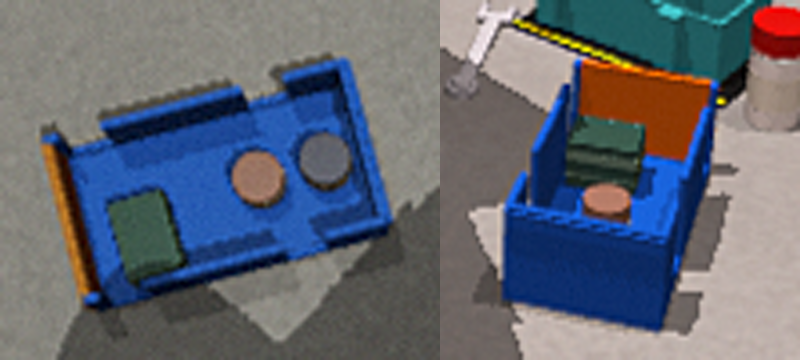

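The picture shows slab3 upright at (147,235), about (-21,64) in the crate frame, and the cores are fine. I'll push slab3 towards the orange end with shut fingers.

{"fn": "arm_command", "kwargs": {
  "steps": [
    [0,60,14,0,0],
    [0,120,28,0,0],
    [0,180,42,0,0],
    [0,240,56,0,0],
    [0,300,70,0,0],
    [0,360,85,0,0],
    [0,405,96,0,0],
    [0,428,101,0,0],
    [0,428,101,0,0],
    [0,428,101,30,0],
    [0,428,101,70,0],
    [0,428,101,105,0],
    [0,428,101,125,0],
    [0,428,101,130,0],
    [0,428,101,130,0]
  ]
}}

```text
clock: 48.92
eef_pos: [563.4, 71.6, 33.0]
eef_rot: [3.141, 0.0, 1.848]
wrist_force: [-0.3, 0.3, -0.2]
finger_gap: 0.6
finger_force: 0.0
```

{"fn": "arm_command", "kwargs": {
  "steps": [
    [0,4,0,0,0],
    [0,8,0,0,0],
    [0,12,0,0,0],
    [0,16,0,0,0],
    [0,20,0,0,0],
    [0,23,0,0,0],
    [0,23,0,0,0]
  ]
}}

```text
clock: 49.8
eef_pos: [557.1, 94.5, 32.8]
eef_rot: [3.141, 0.0, 1.849]
wrist_force: [1.7, -1.5, 1.3]
finger_gap: 0.6
finger_force: 1.1
```

{"fn": "arm_command", "kwargs": {
  "steps": [
    [0,-8,0,0,0],
    [0,-8,0,-50,0],
    [0,-8,0,-100,0],
    [0.8,-8,0,-130,0],
    [0.92,-60,0,-130,0],
    [0.92,-120,0,-130,0],
    [0.92,-180,-30,-130,0],
    [0.92,-220,-60,-130,0],
    [0.92,-220,-60,-130,0],
    [0.92,-220,-60,-130,0]
  ]
}}

```text
clock: 51.05
eef_pos: [559.3, -133.6, 162.3]
eef_rot: [-3.141, -0.001, 1.848]
wrist_force: [-0.0, -0.1, -0.0]
finger_gap: 66.7
finger_force: 0.0
```

```bash
python3 -c "
from h import *
plan(533.6,-190,25,.296+1.571)
c=imaging.camera('scene')
d=[d for d in trace(c,'slab3_center') if d['rect'][2]<40][0];r=fit([(c,d['region'])],M['slab3'],[553,120,.3],z=6);print(r,loc(r),d['rect'])"
```

```text
clock 51.0 d [-47.2 -40.2 137.3  -1.1] yaw 1.867Traceback (most recent call last):
  File "<string>", line 5, in <module>
    d=[d for d in trace(c,'slab3_center') if d['rect'][2]<40][0];r=fit([(c,d['region'])],M['slab3'],[553,120,.3],z=6);print(r,loc(r),d['rect'])
      ~~~~~~~~~~~~~~~~~~~~~~~~~~~~~~~~~~~~~~~~~~~~~~~~~~~~~~~^^^
IndexError: list index out of range
```

{"fn": "arm_command", "kwargs": {
  "steps": [
    [0.92,-47,-40,0,-1],
    [0.92,-47,-40,20,-1],
    [0.92,-47,-40,60,-1],
    [0.92,-47,-40,100,-1],
    [0.92,-47,-40,128,-1],
    [0.92,-47,-40,136,-1],
    [0.92,-47,-40,136,-1],
    [0.92,-47,-40,136,-1],
    [0,-47,-40,136,-1],
    [0,-47,-40,136,-1],
    [0,-47,-40,136,-1],
    [0,-47,-40,136,-1],
    [0,-47,-40,136,-1],
    [0,-47,-40,136,-1],
    [0,-47,-40,136,-1],
    [0,-47,-40,110,-1],
    [0,-47,-40,60,-1],
    [0,-47,-40,10,-1],
    [0,-47,-40,10,-1]
  ],
  "force": 30
}}

```text
clock: 53.52
eef_pos: [535.0, -190.4, 155.7]
eef_rot: [3.137, 0.004, 1.866]
wrist_force: [-0.2, -0.2, -3.4]
finger_gap: 62.1
finger_force: 29.9
```

```bash
python3 -c "
from h import *
for n in('top','scene'):
    c=imaging.camera(n)
    for d in trace(c,'slab3_center'):
        if d['rect'][2]<40:
            r=fit([(c,d['region'])],M['slab3'],[553,120,.3],z=6);print(n,r,loc(r),np.round(d['rect']))
    print(loc(back(c,find_in(c,'core1_center')[0]['rect'][:2],27)))
plan(590.3-.2735*25,54.3+.9619*25,160,1.848)
a=c['img'][200:290,190:280] if 0 else imaging.camera('scene')
save(a,'held3.png',(200,140,350,250),5)"
```

```text
top (np.float64(553.0), np.float64(120.0), np.float64(0.3), np.float64(0.0)) [-17.9  73.4] [364. 256.  37.  65.]
[ -2.2 -21.6]
scene (np.float64(550.2), np.float64(122.4), np.float64(0.311), np.float64(0.935)) [-19.9  76.5] [297. 192.  21.  22.]
[ -2.9 -11.3]
clock 53.8 d [241.8 126.   -9.2   1. ] yaw 1.848
```

View pics/held3.png

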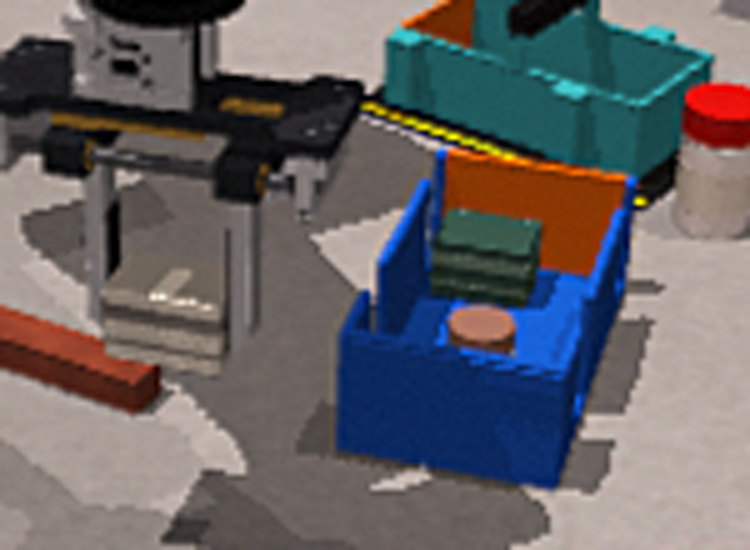

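Slab2 is held upright at crop (165,315), and slab3 stands at y of about +78. I'll check core1 numerically and then place.

```bash
python3 -c "
from h import *
c=imaging.camera('top')
print(loc(back(c,(229.1,169.1),48)),loc(back(c,(245.9,164.6),48)))
for n in('core1_center','core2_center'):
    for d in find_in(c,n)[:2]: print(n,np.round(d['rect']),loc(back(c,d['rect'][:2],42)))
plan(590.3-.2735*26,54.3+.9619*26,160,1.848)"
```

```text
[ -2.6 -29.1] [ -2.7 -81.6]
core1_center [230. 170.  13.  15.] [ -5.1 -31.1]
core2_center [244. 164.  16.  20.] [  0.3 -76.6]
clock 54.0 d [243.2 125.7  -8.1   1. ] yaw 1.848
```

{"fn": "arm_command", "kwargs": {
  "steps": [
    [0,50,26,0,1],
    [0,105,54,0,1],
    [0,160,83,0,1],
    [0,210,108,0,1],
    [0,243,125.7,0,1],
    [0,243,125.7,0,1],
    [0,243,125.7,0,1],
    [0,243,125.7,40,1],
    [0,243,125.7,75,1],
    [0,243,125.7,95,1],
    [0,243,125.7,108,1],
    [0,243,125.7,115,1],
    [0,243,125.7,119,1],
    [0,243,125.7,119,1],
    [0,243,125.7,119,1]
  ]
}}

```text
clock: 55.9
eef_pos: [583.6, 79.1, 34.0]
eef_rot: [3.141, 0.0, 1.849]
wrist_force: [-0.1, 0.3, -2.0]
finger_gap: 61.8
finger_force: 29.9
```

{"fn": "arm_command", "kwargs": {
  "steps": [
    [0.82,0,0,0,0],
    [0.82,0,0,0,0],
    [0.82,0,0,0,0],
    [0.82,0,0,0,0],
    [0.82,0,0,-40,0],
    [0.82,0,0,-80,0],
    [0.82,0,0,-140,0],
    [0.82,-60,0,-180,0],
    [0.82,-120,0,-180,0],
    [0.82,-180,0,-180,0],
    [0.82,-240,0,-180,0],
    [0.82,-300,-30,-180,0],
    [0.82,-360,-60,-180,0],
    [0.82,-360,-60,-180,0]
  ]
}}

```text
clock: 57.65
eef_pos: [623.0, -287.2, 213.0]
eef_rot: [-3.141, -0.0, 1.844]
wrist_force: [-0.4, 0.5, 0.2]
finger_gap: 76.9
finger_force: 0.0
```

```bash
python3 look.py look3.png; python3 ct.py | tail -2; python3 -c "
from h import *
plan(467.5,369.5,220,1.485)"
```

```text
crate (np.float64(590.3), np.float64(55.1), np.float64(0.276), np.float64(0.958))
tote (np.float64(467.4), np.float64(370.5), np.float64(1.482), np.float64(0.966))
[ 624.5 -282.9  213.3]
clock 57.8 d [670.5  27.9  -6.7  20.8] yaw 1.485
```

View pics/look3.png

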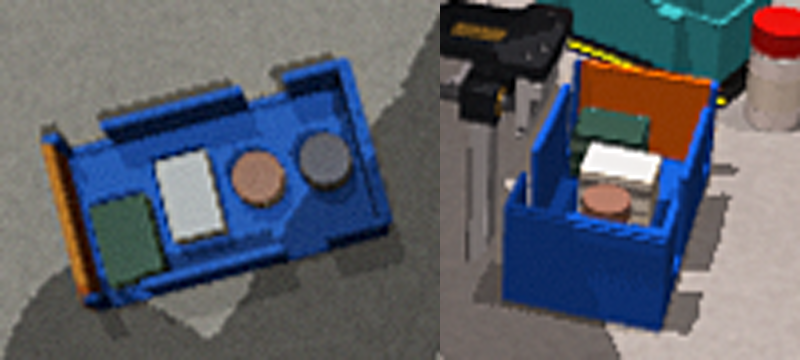

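All four samples are upright: slab3 (128,240), slab2 (190,197), core1 (258,178), core2 (325,160). Now the tote.

```bash
python3 -c "
from h import *
plan(468.6,369,97,1.49)"
```

```text
clock 57.8 d [669.7  28.8 116.3  20.5] yaw 1.49
```

{"fn": "arm_command", "kwargs": {
  "steps": [
    [0.7,60,3,0,2],
    [0.7,120,5,0,4],
    [0.7,180,8,0,6],
    [0.7,240,10,0,8],
    [0.7,300,13,0,10],
    [0.7,360,15,0,12],
    [0.7,420,18,0,14],
    [0.7,480,20,0,16],
    [0.7,540,23,0,18],
    [0.7,600,26,0,20],
    [0.7,645,28,0,20.5],
    [0.7,670,29,0,20.5],
    [0.7,670,29,0,20.5],
    [0.7,670,29,0,20.5],
    [0.7,670,29,0,20.5],
    [0.7,670,29,0,20.5],
    [0.7,670,29,0,20.5]
  ]
}}

```text
clock: 59.92
eef_pos: [468.7, 368.4, 213.5]
eef_rot: [-3.142, -0.0, 1.49]
wrist_force: [-0.0, 0.3, 0.1]
finger_gap: 65.5
finger_force: 0.0
```

```bash
python3 -c "
from h import *
plan(468.6,369,97,1.49)"
```

```text
clock 59.9 d [  0.6  -0.2 116.5   0. ] yaw 1.49
```

{"fn": "arm_command", "kwargs": {
  "steps": [
    [0.7,0,0,40,0],
    [0.7,0,0,80,0],
    [0.7,0,0,105,0],
    [0.7,0,0,117,0],
    [0.7,0,0,117,0],
    [0.7,0,0,117,0],
    [0,0,0,117,0],
    [0,0,0,117,0],
    [0,0,0,117,0],
    [0,0,0,117,0],
    [0,0,0,117,0],
    [0,0,0,117,0],
    [0,0,0,117,0],
    [0,0,0,117,0],
    [0,0,0,90,0],
    [0,0,0,40,0],
    [0,0,0,-10,0],
    [0,0,0,-40,0],
    [0,0,0,-40,0],
    [0,0,0,-40,0]
  ],
  "force": 35
}}

```text
clock: 62.42
eef_pos: [468.1, 368.4, 251.3]
eef_rot: [-3.139, 0.002, 1.491]
wrist_force: [0.5, 0.9, -3.8]
finger_gap: 15.5
finger_force: 35.0
```

```bash
python3 -c "
from h import *
s=monitor.read_state();p=s['eef_pos'];w=s['eef_rot'][2];print(p,w,s['finger_gap'])
a,b=590.3-p[0],54.4-p[1];print(np.cos(w)*a+np.sin(w)*b,np.sin(w)*a-np.cos(w)*b,-np.degrees(.277+np.pi-w))"
```

```text
[468.0950688  368.43406501 251.27533921] 1.4906620449070416 15.49836912196341
-303.2439920685542 146.9507416387883 -110.46228707160954
```

{"fn": "arm_command", "kwargs": {
  "steps": [
    [0,-25,12,0,-9],
    [0,-50,24,0,-18],
    [0,-75,36,0,-27],
    [0,-101,49,0,-36],
    [0,-126,61,0,-45],
    [0,-152,73,0,-54],
    [0,-177,86,0,-63],
    [0,-202,98,0,-72],
    [0,-228,110,0,-81],
    [0,-253,122,0,-90],
    [0,-280,136,0,-99],
    [0,-303,147,0,-107],
    [0,-303,147,0,-110.5],
    [0,-303,147,0,-110.5],
    [0,-303,147,0,-110.5],
    [0,-303,147,0,-110.5],
    [0,-303,147,0,-110.5],
    [0,-303,147,0,-110.5]
  ]
}}

```text
clock: 64.68
eef_pos: [590.8, 55.0, 253.4]
eef_rot: [3.142, 0.0, -2.864]
wrist_force: [-0.3, 0.1, -4.0]
finger_gap: 15.6
finger_force: 35.0
```

```bash
cat > tt.py <<'E'
from h import *
import sys
s=monitor.read_state();p=s['eef_pos'];z=float(sys.argv[1])
print(p,s['eef_rot'],s['joints'].round(2))
ct=imaging.camera("top")
t=color(ct,(78,60,30),(96,255,255),(219,165),55)|color(ct,(3,130,60),(18,255,255),(260,160),30)
k=np.vstack([k for k in cv2.findContours(t.astype(np.uint8),cv2.RETR_EXTERNAL,cv2.CHAIN_APPROX_NONE)[0] if len(k)>8])
m=np.zeros((384,512),np.uint8);cv2.fillPoly(m,[cv2.convexHull(k)],1)
hull=[[q for r in TOTE[:1]+TOTE[2:] for q in r]]
print("tote",fit([(ct,m>0)],hull,[590,54,.277+np.pi],z=z))
save(ct,sys.argv[2],(150,90,310,230),4)
E
python3 tt.py 155 hover.png
```

```text
[590.83677876  55.04743712 253.42965047] [ 3.14155767e+00  2.99371626e-05 -2.86398106e+00] [ 0.03  0.38  1.35  0.    1.41 -1.82]
tote (np.float64(611.4), np.float64(40.4), np.float64(3.189), np.float64(0.625))
```

View pics/hover.png

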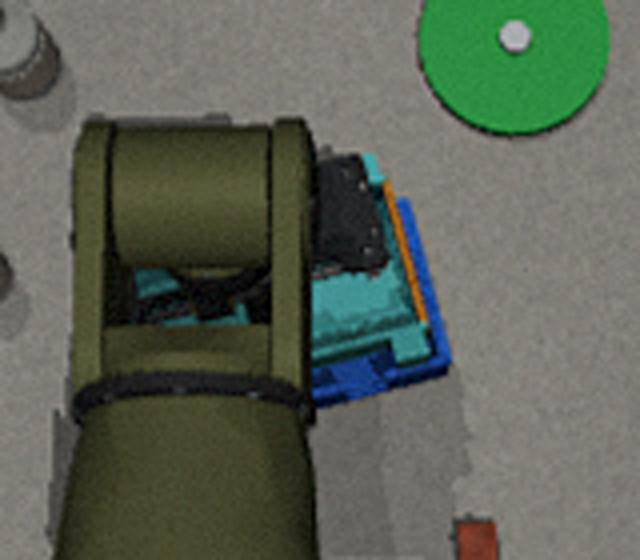

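The picture shows the tote's orange end at crop (405,250), over the crate's plain end, with the blue edge just outside it. That's aligned, so I lower it.

{"fn": "arm_command", "kwargs": {
  "steps": [
    [0,0,0,30,0],
    [0,0,0,55,0],
    [0,0,0,68,0],
    [0,0,0,74,0],
    [0,0,0,78,0],
    [0,0,0,82,0],
    [0,0,0,85,0],
    [0,0,0,87,0],
    [0,0,0,87,0]
  ]
}}

```text
clock: 65.85
eef_pos: [590.8, 55.0, 166.4]
eef_rot: [3.142, -0.0, -2.864]
wrist_force: [-0.5, 0.0, -4.4]
finger_gap: 15.9
finger_force: 35.0
```

Still carrying the full weight; ease down a little further.

{"fn": "arm_command", "kwargs": {
  "steps": [
    [0,0,0,0.5,0],
    [0,0,0,1,0],
    [0,0,0,1.5,0],
    [0,0,0,2,0],
    [0,0,0,2,0]
  ]
}}

```text
clock: 66.47
eef_pos: [590.9, 55.0, 165.4]
eef_rot: [-3.141, 0.001, -2.864]
wrist_force: [-4.3, -0.7, 6.5]
finger_gap: 15.5
finger_force: 35.0
```

{"fn": "arm_command", "kwargs": {
  "steps": [
    [0.4,0,0,0,0],
    [0.5,0,0,0,0],
    [0.5,0,0,0,0],
    [0.5,0,0,0,0],
    [0.5,0,0,0,0],
    [0.5,0,0,-40,0],
    [0.5,0,0,-90,0],
    [0.5,0,0,-120,0],
    [0.8,0,0,-120,10],
    [0.8,0,0,-120,20],
    [0.8,0,0,-120,30],
    [0.8,0,0,-120,40],
    [0.8,0,0,-120,50],
    [0.8,0,0,-120,60],
    [0.8,0,0,-120,70],
    [0.8,0,0,-120,80],
    [0.8,0,0,-120,90],
    [0.8,0,0,-120,90],
    [0.8,0,0,-120,90]
  ]
}}

```text
clock: 68.85
eef_pos: [590.9, 55.0, 284.4]
eef_rot: [-3.142, -0.0, 1.852]
wrist_force: [0.4, 0.8, -0.0]
finger_gap: 75.2
finger_force: 0.0
```

```bash
python3 -c "
from h import *
plan(632,294,140,1.848)
c=imaging.camera('top')
m=color(c,(172,120,50),(180,255,255),(138,154),20)|color(c,(0,120,50),(6,255,255),(138,154),20)
print(m.sum(),fit([(c,m)],M['lid'],[632,294,0],rot=False))"
```

```text
clock 68.8 d [218.1 106.  144.4   0.3] yaw 1.848
278 (np.float64(631.7), np.float64(295.0), np.float64(0.084), np.float64(0.883))
```

{"fn": "arm_command", "kwargs": {
  "steps": [
    [0.85,50,24,0,0],
    [0.85,105,51,0,0],
    [0.85,160,78,0,0],
    [0.85,200,97,0,0],
    [0.85,218,106,0,0],
    [0.85,218,106,40,0],
    [0.85,218,106,90,0],
    [0.85,218,106,140,0],
    [0.85,218,106,180,0],
    [0.85,218,106,200,0],
    [0.85,218,106,207,0],
    [0.85,218,106,207,0],
    [0.85,218,106,207,0],
    [0,218,106,207,0],
    [0,218,106,207,0],
    [0,218,106,207,0],
    [0,218,106,207,0],
    [0,218,106,207,0],
    [0,218,106,207,0],
    [0,218,106,207,0]
  ],
  "force": 30
}}

```text
clock: 71.4
eef_pos: [633.1, 293.7, 77.6]
eef_rot: [3.141, -0.0, 1.848]
wrist_force: [-1.5, -0.6, 3.7]
finger_gap: 53.4
finger_force: 30.0
```

{"fn": "arm_command", "kwargs": {
  "steps": [
    [0,0,0,-20,0],
    [0,0,0,-60,0],
    [0,0,0,-110,0],
    [0,0,0,-160,0],
    [0,0,0,-205,0],
    [0,0,0,-205,0],
    [0,0,0,-205,0]
  ]
}}

```text
clock: 72.28
eef_pos: [632.7, 293.5, 281.1]
eef_rot: [-3.14, 0.0, 1.848]
wrist_force: [-0.5, -0.3, -3.0]
finger_gap: 53.7
finger_force: 30.0
```

```bash
python3 -c "
from h import *
plan(575.8,105.3,156,1.848)"
```

```text
clock 72.3 d [-165.4 -106.3  125.1    0. ] yaw 1.848
```

{"fn": "arm_command", "kwargs": {
  "steps": [
    [0,-50,-32,0,0],
    [0,-100,-64,0,0],
    [0,-145,-93,0,0],
    [0,-165.5,-106,0,0],
    [0,-165.5,-106,0,0],
    [0,-165.5,-106,0,0],
    [0,-165.5,-106,0,0],
    [0,-165.5,-106,40,0],
    [0,-165.5,-106,80,0],
    [0,-165.5,-106,105,0],
    [0,-165.5,-106,116,0],
    [0,-165.5,-106,121,0],
    [0,-165.5,-106,124,0],
    [0,-165.5,-106,124,0],
    [0,-165.5,-106,124,0]
  ]
}}

```text
clock: 74.15
eef_pos: [576.7, 105.5, 159.0]
eef_rot: [3.141, 0.0, 1.848]
wrist_force: [0.5, -0.1, -4.4]
finger_gap: 53.8
finger_force: 30.0
```

{"fn": "arm_command", "kwargs": {
  "steps": [
    [0,0,0,1,0],
    [0,0,0,2,0],
    [0,0,0,3,0],
    [0,0,0,3.5,0],
    [0,0,0,3.5,0]
  ]
}}

```text
clock: 74.78
eef_pos: [576.4, 105.5, 154.9]
eef_rot: [-3.141, -0.0, 1.848]
wrist_force: [-1.0, 0.7, -2.3]
finger_gap: 53.3
finger_force: 30.0
```

{"fn": "arm_command", "kwargs": {
  "steps": [
    [0.7,0,0,0,0],
    [0.7,0,0,0,0],
    [0.7,0,0,0,0],
    [0.7,0,0,0,0],
    [0.7,0,0,-40,0],
    [0.7,0,0,-90,0],
    [0.7,0,0,-130,0],
    [0.8,-60,-26,-130,0],
    [0.8,-120,-52,-130,0],
    [0.8,-180,-78,-130,0],
    [0.8,-240,-104,-130,0],
    [0.8,-300,-130,-130,0],
    [0.8,-300,-130,-130,0],
    [0.8,-300,-130,-130,0],
    [0.8,-300,-130,-130,0]
  ]
}}

```text
clock: 76.65
eef_pos: [534.1, -217.3, 285.0]
eef_rot: [3.141, -0.0, 1.85]
wrist_force: [0.2, -0.3, -0.1]
finger_gap: 75.4
finger_force: 0.0
```

```bash
python3 -c "
from h import *
plan(474,-429.3,77,1.848)
c=imaging.camera('scene')
m=color(c,(22,120,50),(35,255,255),(154,265),20)
print(m.sum(),fit([(c,m)],M['lid'],[474,-429,0],rot=False))"
```

```text
clock 76.7 d [-1.873e+02 -1.161e+02  2.080e+02  1.000e-01] yaw 1.848
451 (np.float64(474.9), np.float64(-428.9), np.float64(-0.001), np.float64(0.909))
```

{"fn": "arm_command", "kwargs": {
  "steps": [
    [0.85,-50,-30,0,0],
    [0.85,-105,-65,0,0],
    [0.85,-155,-96,0,0],
    [0.85,-187,-116,0,0],
    [0.85,-187,-116,0,0],
    [0.85,-187,-116,40,0],
    [0.85,-187,-116,90,0],
    [0.85,-187,-116,140,0],
    [0.85,-187,-116,180,0],
    [0.85,-187,-116,200,0],
    [0.85,-187,-116,207,0],
    [0.85,-187,-116,207,0],
    [0,-187,-116,207,0],
    [0,-187,-116,207,0],
    [0,-187,-116,207,0],
    [0,-187,-116,207,0],
    [0,-187,-116,207,0],
    [0,-187,-116,207,0],
    [0,-187,-116,207,0]
  ]
}}

```text
clock: 79.08
eef_pos: [473.7, -430.5, 78.5]
eef_rot: [3.141, 0.001, 1.848]
wrist_force: [1.5, 1.3, 4.9]
finger_gap: 53.7
finger_force: 30.0
```

{"fn": "arm_command", "kwargs": {
  "steps": [
    [0,0,0,-20,0],
    [0,0,0,-60,0],
    [0,0,0,-110,0],
    [0,0,0,-160,0],
    [0,0,0,-205,0],
    [0,0,0,-205,0],
    [0,0,0,-205,0],
    [0,0,0,-205,0]
  ]
}}

```text
clock: 80.08
eef_pos: [473.0, -430.0, 281.1]
eef_rot: [-3.14, -0.003, 1.848]
wrist_force: [-0.1, 0.1, -2.8]
finger_gap: 53.7
finger_force: 30.0
```

```bash
python3 -c "
from h import *
plan(605,3.3,155,1.848)"
```

```text
clock 80.1 d [380.6 245.7 126.1   0. ] yaw 1.848
```

{"fn": "arm_command", "kwargs": {
  "steps": [
    [0,48,31,0,0],
    [0,97,62,0,0],
    [0,146,94,0,0],
    [0,195,126,0,0],
    [0,244,157,0,0],
    [0,293,189,0,0],
    [0,340,220,0,0],
    [0,381,245.5,0,0],
    [0,381,245.5,0,0],
    [0,381,245.5,0,0],
    [0,381,245.5,0,0],
    [0,381,245.5,40,0],
    [0,381,245.5,80,0],
    [0,381,245.5,105,0],
    [0,381,245.5,116,0],
    [0,381,245.5,122,0],
    [0,381,245.5,125,0],
    [0,381,245.5,125,0],
    [0,381,245.5,125,0]
  ]
}}

```text
clock: 82.45
eef_pos: [605.3, 3.4, 158.5]
eef_rot: [3.141, 0.0, 1.848]
wrist_force: [0.4, 0.3, -2.9]
finger_gap: 53.6
finger_force: 30.0
```

{"fn": "arm_command", "kwargs": {
  "steps": [
    [0,0,0,1,0],
    [0,0,0,2,0],
    [0,0,0,3,0],
    [0,0,0,3,0],
    [0,0,0,3,0]
  ]
}}

```text
clock: 83.08
eef_pos: [605.2, 3.3, 155.4]
eef_rot: [3.141, 0.0, 1.848]
wrist_force: [-1.6, -1.3, 4.6]
finger_gap: 53.7
finger_force: 30.0
```

{"fn": "arm_command", "kwargs": {
  "steps": [
    [0.7,0,0,0,0],
    [0.7,0,0,0,0],
    [0.7,0,0,0,0],
    [0.7,0,0,0,0],
    [0.7,0,0,-40,0],
    [0.7,0,0,-90,0],
    [0.7,0,0,-130,0],
    [0.8,-60,-20,-130,0],
    [0.8,-120,-40,-130,0],
    [0.8,-180,-60,-130,0],
    [0.8,-240,-80,-130,0],
    [0.8,-300,-100,-130,0],
    [0.8,-300,-100,-130,0],
    [0.8,-300,-100,-130,0],
    [0.8,-300,-100,-130,0]
  ]
}}

```text
clock: 84.95
eef_pos: [591.5, -311.1, 285.3]
eef_rot: [3.141, 0.0, 1.85]
wrist_force: [-0.5, 0.2, 0.1]
finger_gap: 75.1
finger_force: 0.0
```

```bash
python3 - <<'E'
from h import *
c=imaging.camera("top");s=imaging.camera("scene")
m=color(c,(172,120,50),(180,255,255),(200,168),28)|color(c,(0,160,50),(3,255,255),(200,168),28)
y=color(c,(22,120,50),(35,255,255),(235,160),30)
for k in(m,y):
    r=fit([(c,k)],M["lid"],[590,54,0],z=77,rot=False);print(r,loc(r))
    
im=np.hstack([cv2.resize(c["img"][115:215,160:280],(432,360),interpolation=2),cv2.resize(s["img"][135:245,245:355],(360,360),interpolation=2)])
cv2.imwrite("pics/final.png",im[:,:,::-1])
E
```

```text
(np.float64(575.2), np.float64(105.9), np.float64(-0.351), np.float64(0.904)) [-0.4 53.8]
(np.float64(604.6), np.float64(4.0), np.float64(0.209), np.float64(0.913)) [ -0.  -52.3]
```

View pics/final.png

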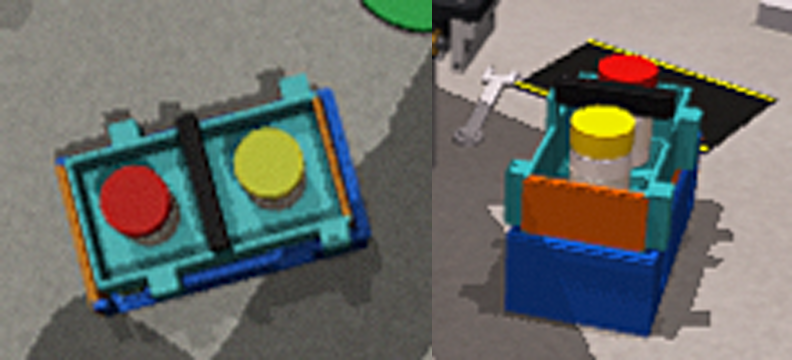

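The tote is stacked level with its orange end over the crate's plain end. Red jar1 (135,200) and yellow jar2 (268,160) stand upright on either side of the bar, and the arm is clear. I'm handing the job in.

```bash
python3 -c "
from cell import job
print(job.sign_off())"
```

```text
the job is handed in; nothing more can be done
None
```

I handed the job in after about 85 s of robot time: the four samples present (slab1 was absent) are upright in the crate, the tote is stacked turned half a turn, and both jars stand upright in it; sign-off returned no verdict, so my only check is the final camera views and measurements.

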